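# Sort the spice jars by heft and close up the spice box

### The arm

A 6-joint arm with a two-finger parallel gripper is mounted at the origin on a cart in front of the work surface, level with it; the furniture and walls round the work are solid. World frame = base frame: x ahead of the robot, y to its left, z up, the work surface at z = 0. Lengths are in mm, angles in degrees, forces in N, time in s.
With the tool pointing down it reaches from about 300 to 850 mm from the base axis. Payload 4.2 kg.
Tool frame: the origin (TCP) lies midway between the tips of the shut fingers; the grasp point (between the pads) lies env.hold_point_z behind it (env.hold_point_z is the distance from the TCP to the grasp point, in mm); z points along the fingers, y is the line along which they close (so a half turn about z gives the same grasp; the last joint's range is limited). The gripper opens to 91 mm and grips with 3 to 60 N. Pads are 32 mm wide; open, the fingers measure 118 mm over their backs; the gripper's body (76 mm by 178 mm) begins 60 mm behind the grasp point.
Start: joints at [-67.036, 18.312, 89.639, -0, 72.044, -1.146], TCP at [234.887, -524.854, 213.976] pointing down, gripper open.
Joint ranges: [-177.97, 177.97], [-48.28, 115.42], [12.27, 149.76], [-77.06, 257.06], [2.81, 150.46], [-146.56, 146.56]. Speed limits (degrees/s): [147.25, 147.25, 180, 180, 180, 180].

### API

Orientations are given as [roll, pitch, yaw] about the fixed x, y, z axes, in that order (R = Rz(yaw) Ry(pitch) Rx(roll)).
In Python, from workcell import env, viewer, spotter gives the robot as it stands.
- The arm moves only by the tool apply_moves, never from a script. Its arguments are lists of equal length, an entry for each row: "delta_pos": the shift along the world's x, y, z normalised to -1 to 1, where 1 is 120 mm, a list of three; "rot": the turn, a rotation vector about the world's x, y, z normalised to -1 to 1, where 1 is 1.5 rad, a list of three; "hand": the opening, from 0 (shut) to 1 (fully open). A call has 1 to 10 rows; each row is the pose to reach, as a shift and turn from the pose commanded when the call began; what a row does not reach only later rows make up. A row lasts 1/12 s, in which the tool goes at most 41.7 mm and 7.16 degrees, less where a joint would pass 70% of its speed; a pose out of reach is approached as far as the arm can. A call with a number of a shift or a turn outside -1 to 1 is refused whole. A call with a gripper value outside its range is refused whole. The fingers move at their own pace and stop on an object; "newtons" is the grip in N (left out, the last holds). Time passes only in rows, so rows that repeat a pose let the fingers close. It gives the time, the measured TCP pose, the force, the opening and the grip force at its end, in the units of the state.
- env.state(): the state, without advancing time (a new reading comes with each control period).
- viewer.grab_frame(name): name is "scene" or "top" or "wrist"; returns a dict with "pixels" (384x512x3 uint8, red, green, blue), "camera_matrix" (3x3 intrinsics, pixels), "R" (3x3) and "t" (3): a world point X has camera coordinates R X + t; the wrist camera has in their place "mount" (4x4, takes a point from camera to tool coordinates, whose origin is the TCP and whose axes are the flange's). Camera axes: x right, y down, z forward; pixel columns grow to the right and rows downward; lengths in mm; the calibration is good to about 2 mm. The wrist camera is an equidistant fisheye: a pixel r from the principal point sees the ray r / f radians off the axis. A picture is of the moment at which its call begins: read the wrist's pose just before it. There is no depth.
- env.job_done(): hands the job in; it is judged then, once.
Trained networks look in a picture, given as the dict that the camera call returned (one of the last four; its "shot" number tells which), for a name from the list of things; names that differ only in an ending like _2 or _b are one class to them, and where a whole thing is asked for, a point or a joint stands for the part that bears it (a point fixed in the world has none). Each returns a list of dicts, best first, with "score" (0 to 1); they miss things now and then, are a little off and sometimes report something else, mostly with a low value. They report only what shows in the picture. A call takes as long as a camera call.
- spotter.trace(picture, query): "mask" (384x512 bool, what is visible of it) and "box" ([centre column, centre row, width, height] in pixels, round what is visible of it).
- spotter.landmark_of(picture, query): "position" ([column, row] in pixels: a listed point, or the origin of a listed thing).
The state is a dict: "time_s": time; "qpos": joint angles; "qvel": joint speeds; "effort": joint torques, N m; "ee_pos": TCP position; "ee_rot": TCP orientation; "force": force on the tool from outside, world axes, zero at the start; "torque": the same for the moment, N m; "gripper_width": finger opening in mm; "gripper_force": force on a finger pad.
Only numpy, scipy, OpenCV 4.12 (cv2) and the standard library are available. Lean on these libraries where they do the work, as an engineer would, in place of code of your own. Each camera call takes 0.05 s, during which the arm holds its last target. There are 200 camera calls.

### The job

Some of these identical spice jars are full and the others are empty, which shows only in their weight. Stand every full jar upright in the open wooden spice box and every empty one upright on the steel tray near the sink, then slide the box's loose lid into its grooves over the jars until the catch clicks and it is fully home against the end stop. Leave the other things where they are.

Things in the scene. Friction and masses are not known exactly. Their poses are not given: they have to be found in the camera images.
- jar_1_mid (a point): one of up to six identical opaque spice jars (some may be absent), 45 mm across body and cap, 106 mm high; point on its axis half-way up, 53 mm above its foot; z up through the cap. Full jars weigh about 0.30 kg, empty ones about 0.10 kg (within 15 percent); they look the same and the numbers do not tell
- jar_2_mid (a point): one of up to six identical opaque spice jars (some may be absent), 45 mm across body and cap, 106 mm high; point on its axis half-way up, 53 mm above its foot; z up through the cap. Full jars weigh about 0.30 kg, empty ones about 0.10 kg (within 15 percent); they look the same and the numbers do not tell
- jar_3_mid (a point): one of up to six identical opaque spice jars (some may be absent), 45 mm across body and cap, 106 mm high; point on its axis half-way up, 53 mm above its foot; z up through the cap. Full jars weigh about 0.30 kg, empty ones about 0.10 kg (within 15 percent); they look the same and the numbers do not tell
- jar_4_mid (a point): one of up to six identical opaque spice jars (some may be absent), 45 mm across body and cap, 106 mm high; point on its axis half-way up, 53 mm above its foot; z up through the cap. Full jars weigh about 0.30 kg, empty ones about 0.10 kg (within 15 percent); they look the same and the numbers do not tell
- jar_5_mid (a point): one of up to six identical opaque spice jars (some may be absent), 45 mm across body and cap, 106 mm high; point on its axis half-way up, 53 mm above its foot; z up through the cap. Full jars weigh about 0.30 kg, empty ones about 0.10 kg (within 15 percent); they look the same and the numbers do not tell
- jar_6_mid (a point): one of up to six identical opaque spice jars (some may be absent), 45 mm across body and cap, 106 mm high; point on its axis half-way up, 53 mm above its foot; z up through the cap. Full jars weigh about 0.30 kg, empty ones about 0.10 kg (within 15 percent); they look the same and the numbers do not tell
- spice_box: the fixed wooden spice box: origin on the worktop below the place of the lid's pull bar when shut; x = way the lid slides shut, z up. Outside x -102 to +98 mm, y +-69, 138 high. Entry wall (x -102 to -88) only 117 high; in its middle (x -93) a sprung brass roller stands 3.5 mm above the lid's ledges, yields down at up to 4 N and snaps into a notch under the lid's tail when home. Stop for the lid's nose at x +93
- box_floor (a point): middle of the box's inside floor, 8 mm above the worktop, axes as the box's. The inside is x -88 to +88 mm, y -57 to +57: room for three jars in a row along x, 58 mm apart
- groove_mouth (a point): mouth of the lid's grooves, axes as the box's: at box x -67 mm, y 0, height 120 mm (top of the ledges on both long sides, inner edges at y +-57). The grooves run from here to +x: cheeks at y +-65 (flared to +-68 from 8 mm before the mouth), lips above with underside 11 mm and top 18 mm above this point, inner edges y +-57. For 35 mm on the -x side of this point the ledges are open from above
- lid_pull (a point): the loose wooden lid (0.15 kg) at the centre of its pull bar; x to the lid's nose (corners of 12 mm radius, enters first). Plate 9 mm thick, underside 21 mm below this point, nose 93 mm ahead, tail 106 behind, sides +-62.5. Bar 14 mm thick along x, 64 long along y, 24 high on the plate. In the grooves 2.5 mm play to each side, 2 mm up. Fully home it lies at box x 0, y 0, z 141 mm (+-2); pushing home takes 3 to 10 N
- refill_tray: a low steel tray for the empties near the sink, fixed; 210 mm along its x, 120 mm along its y, walls 4 mm thick and 20 mm high, floor 4 mm thick; origin in the middle of its underside on the worktop; room for three jars in a row along x, 62 mm apart
- salt_mill: a stubby salt shaker, 44 mm across, 90 mm high; a bystander, to be left alone; origin in the middle of its underside
- mug: a spotted white mug, 82 mm across and 117 mm over the handle, 91 mm high; a bystander, to be left alone; origin in the middle of its underside
- timer: a round wind-up timer, 63 mm across, 48 mm high; a bystander, to be left alone; origin in the middle of its underside
- lemon: a lemon lying on its side, 83x58 mm, 58 mm high; a bystander, to be left alone; origin in the middle of its underside

How it is judged (in metres and radians):
At the end, for the whole second after the job is handed in: every full jar (weighing over 1.8 N where it stands) stands upright, within 11 degrees, on the floor of the box, every empty one (under 1.8 N) stands upright on the steel tray, and the lid is in its grooves within 3.5 mm of the end stop (((x of jar_1_mid in the frame of spice_box between -0.088 and 0.088 m and y of jar_1_mid in the frame of spice_box between -0.057 and 0.057 m and z of jar_1_mid in the frame of spice_box between 0.05 and 0.075 m and angle between jar_1_mid's own z axis and vertical below 0.2 rad and contact force between jar_1 and spice_box above 1.8 N) or (x of jar_1_mid in the frame of refill_tray between -0.102 and 0.102 m and y of jar_1_mid in the frame of refill_tray between -0.058 and 0.058 m and z of jar_1_mid in the frame of refill_tray between 0.045 and 0.07 m and angle between jar_1_mid's own z axis and vertical below 0.2 rad and contact force between jar_1 and refill_tray below 1.8 N)) and ((x of jar_2_mid in the frame of spice_box between -0.088 and 0.088 m and y of jar_2_mid in the frame of spice_box between -0.057 and 0.057 m and z of jar_2_mid in the frame of spice_box between 0.05 and 0.075 m and angle between jar_2_mid's own z axis and vertical below 0.2 rad and contact force between jar_2 and spice_box above 1.8 N) or (x of jar_2_mid in the frame of refill_tray between -0.102 and 0.102 m and y of jar_2_mid in the frame of refill_tray between -0.058 and 0.058 m and z of jar_2_mid in the frame of refill_tray between 0.045 and 0.07 m and angle between jar_2_mid's own z axis and vertical below 0.2 rad and contact force between jar_2 and refill_tray below 1.8 N)) and ((x of jar_3_mid in the frame of spice_box between -0.088 and 0.088 m and y of jar_3_mid in the frame of spice_box between -0.057 and 0.057 m and z of jar_3_mid in the frame of spice_box between 0.05 and 0.075 m and angle between jar_3_mid's own z axis and vertical below 0.2 rad and contact force between jar_3 and spice_box above 1.8 N) or (x of jar_3_mid in the frame of refill_tray between -0.102 and 0.102 m and y of jar_3_mid in the frame of refill_tray between -0.058 and 0.058 m and z of jar_3_mid in the frame of refill_tray between 0.045 and 0.07 m and angle between jar_3_mid's own z axis and vertical below 0.2 rad and contact force between jar_3 and refill_tray below 1.8 N)) and ((x of jar_4_mid in the frame of spice_box between -0.088 and 0.088 m and y of jar_4_mid in the frame of spice_box between -0.057 and 0.057 m and z of jar_4_mid in the frame of spice_box between 0.05 and 0.075 m and angle between jar_4_mid's own z axis and vertical below 0.2 rad and contact force between jar_4 and spice_box above 1.8 N) or (x of jar_4_mid in the frame of refill_tray between -0.102 and 0.102 m and y of jar_4_mid in the frame of refill_tray between -0.058 and 0.058 m and z of jar_4_mid in the frame of refill_tray between 0.045 and 0.07 m and angle between jar_4_mid's own z axis and vertical below 0.2 rad and contact force between jar_4 and refill_tray below 1.8 N)) and ((x of jar_5_mid in the frame of spice_box between -0.088 and 0.088 m and y of jar_5_mid in the frame of spice_box between -0.057 and 0.057 m and z of jar_5_mid in the frame of spice_box between 0.05 and 0.075 m and angle between jar_5_mid's own z axis and vertical below 0.2 rad and contact force between jar_5 and spice_box above 1.8 N) or (x of jar_5_mid in the frame of refill_tray between -0.102 and 0.102 m and y of jar_5_mid in the frame of refill_tray between -0.058 and 0.058 m and z of jar_5_mid in the frame of refill_tray between 0.045 and 0.07 m and angle between jar_5_mid's own z axis and vertical below 0.2 rad and contact force between jar_5 and refill_tray below 1.8 N)) and ((x of jar_6_mid in the frame of spice_box between -0.088 and 0.088 m and y of jar_6_mid in the frame of spice_box between -0.057 and 0.057 m and z of jar_6_mid in the frame of spice_box between 0.05 and 0.075 m and angle between jar_6_mid's own z axis and vertical below 0.2 rad and contact force between jar_6 and spice_box above 1.8 N) or (x of jar_6_mid in the frame of refill_tray between -0.102 and 0.102 m and y of jar_6_mid in the frame of refill_tray between -0.058 and 0.058 m and z of jar_6_mid in the frame of refill_tray between 0.045 and 0.07 m and angle between jar_6_mid's own z axis and vertical below 0.2 rad and contact force between jar_6 and refill_tray below 1.8 N)) and x of lid_pull in the frame of spice_box between -0.0035 and 0.004 m and y of lid_pull in the frame of spice_box between -0.007 and 0.007 m and z of lid_pull in the frame of spice_box between 0.136 and 0.146 m and angle between the x axis of lid_pull and the x axis of spice_box, either way round below 0.06 rad); the robot touches nothing.
It fails at once if the salt mill is pushed more than 50 mm away (distance of salt_mill from where it was at the start of the episode above 0.05 m).
It fails at once if the mug is pushed more than 50 mm away (distance of mug from where it was at the start of the episode above 0.05 m).
It fails at once if the timer is pushed more than 50 mm away (distance of timer from where it was at the start of the episode above 0.05 m).
It fails at once if the lemon is pushed more than 50 mm away (distance of lemon from where it was at the start of the episode above 0.05 m).
Of jar_1, jar_2, jar_3, jar_4, jar_5, jar_6 only 4 to 6 are there at a start; the rules pass over those that are not, and their reading is None.
At some moment in a run one of lid may be knocked a few centimetres aside while the robot is not near it.
Once in a run the grip may slacken for a moment while it holds something.
It also fails if it takes over 210 s, if anything falls off the work surface, if the arm or the gripper's body presses on something with over 40 N, if the wrist force passes 120 N, or if a joint passes its speed limit or range.

## Working session

There is one attempt and no reset: what is moved stays moved. The work goes in short steps, Python scripts to look and compute and a tool call to move; the robot and the scene stay as the last step left them, time stands still between calls to the robot, and variables do not carry over. Pictures are saved under pics/ and viewed, at most 14 in all, crops included, and the job is handed in when it is done.

Besides the shell and the picture viewer there is one more tool, called after "Request:" by a JSON object that holds its "fn" and its "kwargs". apply_moves: Moves the arm, as the interface text tells. Its arguments: {"type":"object","properties":{"delta_pos":{"type":"array"},"rot":{"type":"array"},"hand":{"type":"array"},"newtons":{"type":"number"}},"required":["delta_pos","rot","hand"]}

```bash
mkdir -p pics; ls
cat > h.py <<'E'
import numpy as np, cv2
from workcell import env, viewer, spotter
def save(f,n): cv2.imwrite('pics/'+n+'.png', f['pixels'][:,:,::-1])
def onplane(f,uv,z):
    K,R,t=[np.array(f[k],float) for k in('camera_matrix','R','t')]
    C=-R.T@t; d=R.T@np.linalg.inv(K)@np.array([uv[0],uv[1],1.])
    return C+d*(z-C[2])/d[2]
def proj(f,X):
    K,R,t=[np.array(f[k],float) for k in('camera_matrix','R','t')]
    c=R@np.array(X,float)+t; p=K@c; return p[:2]/p[2]
E
python3 - <<'E'
from h import *
s=env.state(); print(s, env.hold_point_z)
for n in('top','scene'):
    f=viewer.grab_frame(n); save(f,n+'0')
    R=np.array(f['R']);print(n,'cam',-R.T@np.array(f['t']))
    Z={'jar_1_mid':53,'spice_box':0,'box_floor':8,'groove_mouth':120,'lid_pull':21,'refill_tray':0,'salt_mill':0,'mug':0,'timer':0,'lemon':0}
    for q,z in Z.items():
        for r in spotter.landmark_of(f,q):
            if r['score']>.2: print(q,round(r['score'],2),np.round(r['position'],1),np.round(onplane(f,r['position'],z),0))
E
```

```text
pics
{'time_s': 0.0, 'qpos': array([-6.70369607e+01,  1.83519238e+01,  8.97064307e+01,  1.30319632e-03,
        7.20445834e+01, -1.14555677e+00]), 'qvel': array([ 0.04477685,  0.03238003,  0.0147863 , -0.01015165,  0.09362097,
        0.08938133]), 'effort': array([-7.34057394e-04, -4.12467849e+01, -2.31972921e+01,  7.27183535e-02,
        4.57396545e-02, -1.42451440e-04]), 'ee_pos': array([ 234.68018873, -524.36956875,  213.11729097]), 'ee_rot': array([-1.79897107e+02, -3.29672942e-03,  2.41081902e+01]), 'force': array([-0.31639025, -0.30793327,  0.04862169]), 'torque': array([ 0.01234724,  0.01272453, -0.01185493]), 'gripper_force': 0.0, 'gripper_width': 91.27488122532557} 18.8
top cam [ 179.69835149  131.82977055 1502.96543017]
spice_box 0.79 [241.3 198.3] [593.  -5.   0.]
box_floor 0.86 [246.1 195.2] [593. -24.   8.]
groove_mouth 0.84 [253.9 206.7] [516. -18. 120.]
groove_mouth 0.65 [239.9 136.9] [761. -85. 120.]
lid_pull 0.66 [214.9 273.1] [392. 189.  21.]
refill_tray 0.56 [358.1 175.4] [ 482. -424.    0.]
salt_mill 0.7 [293.2 209. ] [ 475. -153.    0.]
salt_mill 0.31 [251.2 205.5] [553. -25.   0.]
mug 0.69 [150.7 231.6] [625. 333.   0.]
timer 0.75 [285.9 129.7] [ 761. -273.    0.]
lemon 0.73 [240.2 140.5] [798. -99.   0.]
lemon 0.47 [244.4 196.8] [593. -17.   0.]
scene cam [ -469.50898055 -1080.96486014   842.62349227]
spice_box 0.77 [249.9 220.5] [597.  -6.   0.]
groove_mouth 0.86 [241.  197.4] [534. -29. 120.]
lid_pull 0.7 [166.3 215.4] [392. 194.  21.]
refill_tray 0.94 [327.1 284.6] [ 491. -423.    0.]
salt_mill 0.8 [251.7 251.2] [ 463. -150.    0.]
salt_mill 0.73 [230.7 231.3] [500. -14.   0.]
mug 0.81 [197.4 184.9] [654. 348.   0.]
timer 0.55 [339.5 235.1] [ 739. -286.    0.]
```

Run:
```python
import cv2
for n in('top','scene'):
    i=cv2.imread(f'pics/{n}0.png'); c=i[90:345,110:430] if n=='top' else i[130:370,110:430]
    cv2.imwrite(f'pics/{n}0c.png',cv2.resize(c,None,fx=2.4,fy=2.3,interpolation=cv2.INTER_CUBIC))
from h import *
for n in('top','scene'):
    f=viewer.grab_frame(n)
    for q,z in (('jar_1_mid',53),('jar_2_mid',53)):
        for r in spotter.landmark_of(f,q): print(n,q,round(r['score'],2),np.round(r['position'],1),np.round(onplane(f,r['position'],z),0))
    for r in spotter.trace(f,'jar_1_mid'): print(n,'tr',round(r['score'],2),np.round(r['box'],1),np.round(onplane(f,r['box'][:2],53),0))
```

```text
top jar_1_mid 0.51 [215.8 275.2] [380. 188.  53.]
top jar_2_mid 0.78 [277.3 224.2] [442. -70.  53.]
top jar_2_mid 0.54 [243.  198.2] [576.  -5.  53.]
top jar_2_mid 0.28 [358.6 176.2] [ 468. -404.   53.]
scene jar_2_mid 0.97 [229.8 229.1] [446. -69.  53.]
scene jar_2_mid 0.5 [282.9 226.8] [ 576. -177.   53.]
scene jar_2_mid 0.36 [195.3 184.6] [579. 266.  53.]
```

View pics/top0c.png

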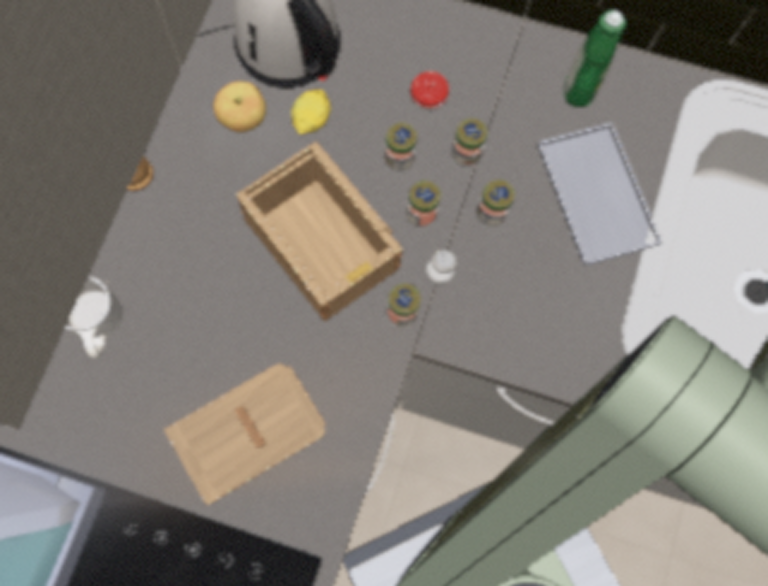

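View pics/scene0c.png

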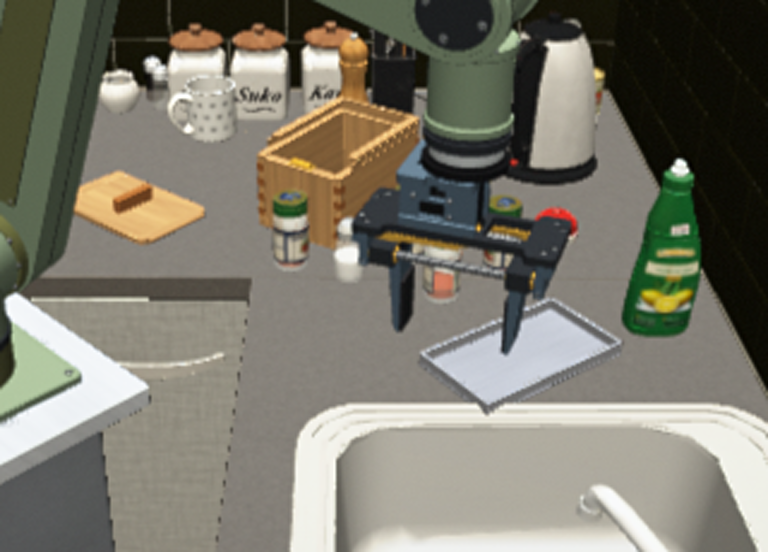

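Top view: five jars (crop caps at (403,130), (471,128), (425,192), (498,192), (404,295)), the mill at (441,265), box with its brass roller at the near end (358,270), lid at (245,430), tray at (598,195). Next I fit models to the masks.

```bash
cat >> h.py <<'E'
from scipy.optimize import minimize
def pts3(kind):
    x0,x1,y0,y1,z0,z1=dict(box=(-102,98,-69,69,0,138),lid=(-106,93,-62.5,62.5,0,9),tray=(-105,105,-60,60,0,20))[kind]
    P=[[x,y,z] for x in(x0,x1) for y in(y0,y1) for z in(z0,z1)]
    if kind=='box': P=[p for p in P if not(p[0]<-101 and p[2]>130)]+[[-102,y,117] for y in(-69,69)]+[[-88,y,138] for y in(-69,69)]
    return np.array(P,float)
def sil(f,kind,p):
    c,s=np.cos(p[2]),np.sin(p[2]); R=np.array([[c,-s,0],[s,c,0],[0,0,1]])
    uv=np.array([proj(f,R@q+[p[0],p[1],p[3] if len(p)>3 else 0]) for q in pts3(kind)])
    h=cv2.convexHull((uv*16).astype(np.int32)); m=np.zeros((384,512),np.uint8)
    cv2.fillPoly(m,[h],255,lineType=cv2.LINE_AA,shift=4); return m/255.
def fit(f,kind,mask,p0):
    m=mask.astype(float)
    def cost(q):
        s=sil(f,kind,[q[0]*10,q[1]*10,q[2]*.1]); return -np.minimum(s,m).sum()/np.maximum(s,m).sum()
    r=minimize(cost,[p0[0]/10,p0[1]/10,p0[2]/.1],method='Nelder-Mead',options=dict(initial_simplex=np.array([p0[0]/10,p0[1]/10,p0[2]/.1])+np.vstack([np.zeros(3),np.eye(3)*1.5])))
    return r.x*[10,10,np.degrees(.1)],-r.fun
E
python3 - <<'E'
from h import *
f=viewer.grab_frame('top')
g=viewer.grab_frame('scene')
def cr(u,v): return 110+u/2.4,90+v/2.3
for u in((403,130),(471,128),(425,190),(498,190),(404,295)): print('jar cap',np.round(onplane(f,cr(*u),106)))
for n,u,z in(('lidbar',(251,426),33),('roller',(358,270),120),('timer',(430,89),48),('mill',(443,258),90),('lemon',(311,110),30)): print(n,np.round(onplane(f,cr(*u),z)))
for k,q,p in(('box','spice_box',(593,-5)),('lid','lid_pull',(392,189)),('tray','refill_tray',(485,-424))):
  for ff in(f,g):
    t=spotter.trace(ff,q)
    if not t: print(k,'none'); continue
    best=max((fit(ff,k,t[0]['mask'],(*p,np.radians(a))) for a in range(-180,180,45)),key=lambda r:r[1])
    print(k,round(t[0]['score'],2),t[0]['mask'].sum(),np.round(best[0],1),round(best[1],3))
E
```

```text
jar cap [ 675. -190.  106.]
jar cap [ 635. -279.  106.]
jar cap [ 576. -174.  106.]
jar cap [ 530. -266.  106.]
jar cap [448. -74. 106.]
lidbar [384. 193.  33.]
roller [506. -33. 120.]
timer [ 741. -272.   48.]
mill [ 476. -151.   90.]
lemon [796. -97.  30.]
box 0.78 2924 [ 594.5  -13.7 -168.9] 0.959
box 0.67 2569 [ 595.4   -7.7 -159.7] 0.742
lid 0.65 2189 [384.5 207.   95.4] 0.933
lid 0.68 1047 [384.5 208.2  94.4] 0.849
tray 0.56 1925 [ 487.2 -426.3   -8.5] 0.925
tray 0.65 2335 [ 483.9 -426.1 -189.9] 0.912
```

Request:
{"fn": "apply_moves", "kwargs": {"delta_pos": [[0.833,0.667,0.333],[0.833,0.667,0.333],[0.833,0.667,0.333],[0.833,0.667,0.333]], "rot": [[0,0,-0.1524],[0,0,-0.1524],[0,0,-0.1524],[0,0,-0.1524]], "hand": [0.77,0.77,0.77,0.77]}}

```text
time_s: 2.23
ee_pos: [338.7, -442.5, 256.1]
ee_rot: [179.9, -0.2, 11.2]
force: [-0.3, 0.4, 0.5]
gripper_width: 70.9
gripper_force: 0.0
```

Request:
{"fn": "apply_moves", "kwargs": {"delta_pos": [[0.833,0.667,0.333],[0.833,0.667,0.333],[0.833,0.667,0.333],[0.833,0.667,0.333]], "rot": [[0,0,0],[0,0,0],[0,0,0],[0,0,0]], "hand": [0.77,0.77,0.77,0.77]}}

```text
time_s: 2.57
ee_pos: [439.1, -362.1, 295.9]
ee_rot: [179.9, -0.3, 11.3]
force: [0.2, -0.7, 1.1]
gripper_width: 70.4
gripper_force: 0.0
```

Request:
{"fn": "apply_moves", "kwargs": {"delta_pos": [[0.833,0.667,0.333],[0.833,0.667,0.333],[0.833,0.667,0.333],[0.833,0.667,0.333],[0.833,0.667,0.333],[0.833,0.667,0.333]], "rot": [[0,0,0],[0,0,0],[0,0,0],[0,0,0],[0,0,0],[0,0,0]], "hand": [0.77,0.77,0.77,0.77,0.77,0.77]}}

```text
time_s: 3.07
ee_pos: [534.1, -285.2, 333.1]
ee_rot: [180.0, 0.1, 11.1]
force: [-0.7, -1.2, -0.5]
gripper_width: 70.3
gripper_force: 0.0
```

```bash
cat >> h.py <<'E'
from scipy.spatial.transform import Rotation as Ro
def wrist():
    s=env.state(); f=viewer.grab_frame('wrist')
    f['Rt']=Ro.from_euler('xyz',s['ee_rot'],degrees=True).as_matrix(); f['pt']=np.array(s['ee_pos']); return f
def wplane(f,uv,z):
    K=np.array(f['camera_matrix'],float); M=np.array(f['mount'],float)
    x,y=(uv[0]-K[0,2])/K[0,0],(uv[1]-K[1,2])/K[1,1]; th=np.hypot(x,y); k=np.sin(th)/max(th,1e-9)
    d=f['Rt']@M[:3,:3]@np.array([x*k,y*k,np.cos(th)]); C=f['pt']+f['Rt']@M[:3,3]
    return C+d*(z-C[2])/d[2]
def wproj(f,X):
    K=np.array(f['camera_matrix'],float); M=np.array(f['mount'],float)
    c=M[:3,:3].T@(f['Rt'].T@(np.array(X,float)-f['pt'])-M[:3,3])
    th=np.arctan2(np.hypot(c[0],c[1]),c[2]); r=np.hypot(c[0],c[1])+1e-9
    return np.array([K[0,2]+K[0,0]*th*c[0]/r,K[1,2]+K[1,1]*th*c[1]/r])
E
python3 - <<'E'
from h import *
f=wrist(); save(f,'w1'); print(f['pt'],f['camera_matrix'],f['mount'])
s=env.state();print(s['time_s'],s['ee_rot'])
for q in('jar_1_mid',):
  for r in spotter.landmark_of(f,q): print(q,round(r['score'],2),np.round(r['position']),np.round(wplane(f,r['position'],53)))
for r in spotter.trace(f,'jar_1_mid'): print('tr',round(r['score'],2),np.round(r['box']),np.round(wplane(f,r['box'][:2],53)))
for q,z in (('salt_mill',0),('timer',0),('refill_tray',0),('spice_box',0),('groove_mouth',120),('box_floor',8)):
  for r in spotter.landmark_of(f,q): print(q,round(r['score'],2),np.round(r['position']),np.round(wplane(f,r['position'],z)))
E
```

```text
[ 534.11967316 -285.19541832  333.12211664] [[297.31863964   0.         255.61528296]
 [  0.         297.31863964 193.54602687]
 [  0.           0.           1.        ]] [[-5.27194093e-04 -9.69243746e-01 -2.46102179e-01  6.97457560e+01]
 [ 9.99999853e-01 -5.42253411e-04 -6.57567576e-06  6.20429362e-01]
 [-1.27076313e-04 -2.46102147e-01  9.69243889e-01 -1.70373584e+02]
 [ 0.00000000e+00  0.00000000e+00  0.00000000e+00  1.00000000e+00]]
3.1167 [-1.79988079e+02  1.28560638e-01  1.09731924e+01]
salt_mill 0.82 [176. 178.] [ 478. -153.    0.]
timer 0.94 [278.  38.] [ 750. -283.    0.]
refill_tray 0.62 [328. 203.] [ 484. -429.    0.]
spice_box 0.61 [115. 100.] [599. -15.   0.]
spice_box 0.61 [279.  33.] [ 758. -282.    0.]
groove_mouth 0.95 [ 82. 144.] [531. -29. 120.]
groove_mouth 0.31 [188. 126.] [ 578. -187.  120.]
box_floor 0.71 [112.  98.] [602. -13.   8.]
```

View pics/w1.png

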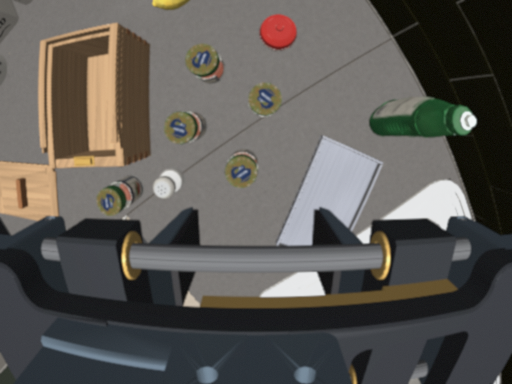

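Run:
```python
from h import *
f=wrist()
hsv=cv2.cvtColor(f['pixels'],cv2.COLOR_RGB2HSV)
for u in((203,60),(265,98),(184,127),(241,170),(108,202)):
    print(np.round(wplane(f,u,106)), hsv[int(u[1])+9,int(u[0])])
for q in ('jar_2_mid','jar_4_mid','jar_6_mid'):
  for r in spotter.landmark_of(f,q): print(q,round(r['score'],2),np.round(r['position']),np.round(wplane(f,r['position'],53)))
for n,u,z in(('lidbar',(17,192),33),('box near L',(46,165),117),('box near R',(122,165),117),('far L',(42,38),138),('far R',(119,24),138),('roller',(84,160),123)): print(n,np.round(wplane(f,u,z)))
g=viewer.grab_frame('top')
t=spotter.trace(g,'lid_pull')
print(len(t), fit(g,'lid',t[0]['mask'],(384,194,np.radians(-85))))
t=spotter.trace(g,'spice_box')
print(len(t), fit(g,'box',t[0]['mask'],(598,-13,np.radians(11))))
```

```text
[ 671. -188.  106.] [ 24 119 122]
[ 634. -279.  106.] [110 113  88]
[ 576. -179.  106.] [20 18 87]
[ 532. -266.  106.] [120   6  84]
[448. -74. 106.] [ 18  94 114]
jar_2_mid 0.57 [122. 198.] [440. -75.  53.]
jar_4_mid 0.88 [243. 166.] [ 530. -267.   53.]
jar_4_mid 0.62 [189. 128.] [ 572. -174.   53.]
jar_6_mid 0.88 [266. 102.] [ 632. -283.   53.]
lidbar [393. 198.  33.]
box near L [489.  43. 117.]
box near R [511. -98. 117.]
far L [686.  67. 138.]
far R [705. -69. 138.]
roller [510. -37. 123.]
2 (array([386.63511721, 196.64677153, -85.34290947]), np.float64(0.9235939961854219))
2 (array([596.13369435, -12.53439053,   9.41850614]), np.float64(0.9239751496175843))
```

Five jars confirmed in the wrist image (caps at (203,60), (265,98), (184,127), (241,170), (108,202)); both views agree to within 4 mm. Starting with D at (531,-266).

Request:
{"fn": "apply_moves", "kwargs": {"delta_pos": [[-0.033,0.157,-0.8],[-0.033,0.157,-0.8],[-0.033,0.157,-0.8],[-0.033,0.157,-0.8]], "rot": [[0,0,0],[0,0,0],[0,0,0],[0,0,0]], "hand": [0.77,0.77,0.77,0.77]}}

```text
time_s: 4.2
ee_pos: [528.3, -263.9, 233.3]
ee_rot: [-179.6, 0.4, 11.1]
force: [0.2, 0.2, 0.0]
gripper_width: 70.3
gripper_force: 0.0
```

Request:
{"fn": "apply_moves", "kwargs": {"delta_pos": [[0,0,-0.7],[0,0,-0.7],[0,0,-0.7],[0,0,-0.7],[0,0,-0.7]], "rot": [[0,0,0],[0,0,0],[0,0,0],[0,0,0],[0,0,0]], "hand": [0.77,0.77,0.77,0.77,0.77]}}

```text
time_s: 4.62
ee_pos: [532.8, -267.1, 156.8]
ee_rot: [179.8, -0.2, 11.0]
force: [0.1, -0.5, -0.2]
gripper_width: 70.3
gripper_force: 0.0
```

Request:
{"fn": "apply_moves", "kwargs": {"delta_pos": [[0,0,-0.4],[0,0,-0.7],[0,0,-0.8333],[0,0,-0.8333],[0,0,-0.8333],[0,0,-0.8333],[0,0,-0.8333],[0,0,-0.8333],[0,0,-0.8333],[0,0,-0.8333]], "rot": [[0,0,0],[0,0,0],[0,0,0],[0,0,0],[0,0,0],[0,0,0],[0,0,0],[0,0,0],[0,0,0],[0,0,0]], "hand": [0.77,0.77,0.77,0.77,0.3,0.3,0.3,0.3,0.3,0.3], "newtons": 30}}

```text
time_s: 5.45
ee_pos: [532.2, -266.5, 56.2]
ee_rot: [179.8, -0.2, 11.0]
force: [-0.4, 0.7, 7.0]
gripper_width: 45.3
gripper_force: 30.0
```

Request:
{"fn": "apply_moves", "kwargs": {"delta_pos": [[0,0,0.2],[0,0,0.5],[0,0,0.5],[0,0,0.5],[0,0,0.5],[0,0,0.5],[0,0,0.5],[0,0,0.5]], "rot": [[0,0,0],[0,0,0],[0,0,0],[0,0,0],[0,0,0],[0,0,0],[0,0,0],[0,0,0]], "hand": [0.3,0.3,0.3,0.3,0.3,0.3,0.3,0.3]}}

```text
time_s: 6.12
ee_pos: [530.2, -265.6, 112.7]
ee_rot: [-179.9, 0.1, 11.0]
force: [0.1, -0.1, -1.2]
gripper_width: 44.8
gripper_force: 30.0
```

Request:
{"fn": "apply_moves", "kwargs": {"delta_pos": [[0,0,0],[0,0,0],[0,0,0],[0,0,0],[0,0,0],[0,0,0]], "rot": [[0,0,0],[0,0,0],[0,0,0],[0,0,0],[0,0,0],[0,0,0]], "hand": [0.3,0.3,0.3,0.3,0.3,0.3]}}

```text
time_s: 6.62
ee_pos: [530.8, -265.9, 113.9]
ee_rot: [180.0, 0.0, 11.0]
force: [-0.5, 0.7, -1.3]
gripper_width: 45.2
gripper_force: 30.0
```

```bash
cat >> h.py <<'E'
def weigh(n=10):
    a=[]
    for i in range(n):
        viewer.grab_frame('wrist'); a.append(env.state()['force'][2])
    s=env.state(); print('Fz',np.round(np.mean(a),2),np.round(np.std(a),2),np.round(s['ee_pos'],1),np.round(s['ee_rot'],1),s['gripper_width'],s['time_s'])
E
python3 -c "
from h import *
weigh(8)"
```

```text
Fz -1.01 0.38 [ 530.8 -265.9  113.9] [180.  -0.  11.] 44.74626997127651 7.0167
```

Request:
{"fn": "apply_moves", "kwargs": {"delta_pos": [[0.067,-0.833,0],[0.067,-0.833,0],[0.067,-0.833,0],[0.067,-0.833,0]], "rot": [[0,0,0],[0,0,0],[0,0,0],[0,0,0]], "hand": [0.3,0.3,0.3,0.3]}}

```text
time_s: 7.35
ee_pos: [539.1, -370.1, 113.6]
ee_rot: [179.8, -0.0, 10.8]
force: [0.0, -0.6, -0.5]
gripper_width: 45.4
gripper_force: 3.0
```

Request:
{"fn": "apply_moves", "kwargs": {"delta_pos": [[0.067,-0.583,0],[0.067,-0.583,0],[0.067,-0.583,0],[0.067,-0.583,0],[0.067,-0.583,-0.2],[0.067,-0.583,-0.35],[0.067,-0.583,-0.42],[0.067,-0.583,-0.442],[0.067,-0.583,-0.442],[0.067,-0.583,-0.442]], "rot": [[0,0,0],[0,0,0],[0,0,0],[0,0,0],[0,0,0],[0,0,0],[0,0,0],[0,0,0],[0,0,0],[0,0,0]], "hand": [0.3,0.3,0.3,0.3,0.3,0.3,0.3,0.3,0.3,0.3]}}

```text
time_s: 8.18
ee_pos: [547.4, -435.3, 61.5]
ee_rot: [180.0, -0.0, 11.1]
force: [0.6, 0.4, -1.1]
gripper_width: 45.0
gripper_force: 30.0
```

Run:
```python
from h import *
weigh(4)
f=viewer.grab_frame('top'); save(f,'t2')
i=cv2.imread('pics/t2.png')[100:270,200:420]; cv2.imwrite('pics/t2c.png',cv2.resize(i,None,fx=3.4,fy=3.4,interpolation=cv2.INTER_CUBIC))
```

```text
Fz -1.13 0.58 [ 547.2 -435.9   61.5] [179.9  -0.   11. ] 44.953855665114055 8.3833
```

View pics/t2c.png

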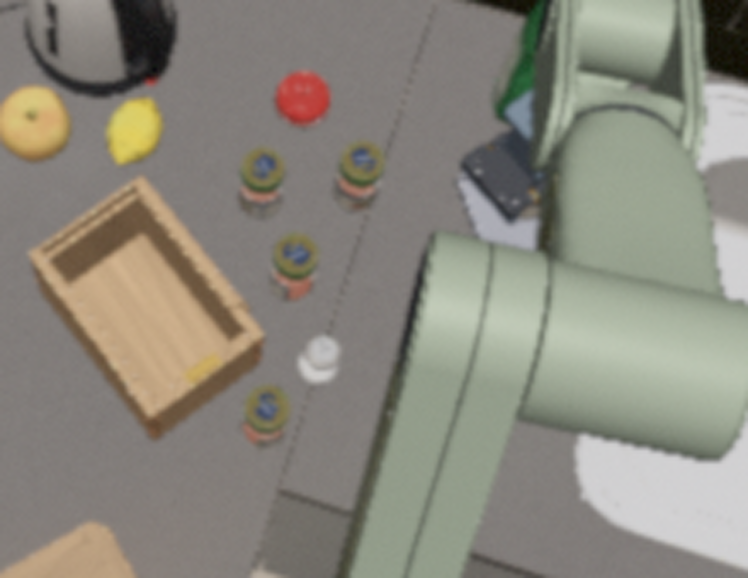

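Request:
{"fn": "apply_moves", "kwargs": {"delta_pos": [[0,0,-0.02],[0,0,-0.02],[0,0,-0.02]], "rot": [[0,0,0],[0,0,0],[0,0,0]], "hand": [0.3,0.3,0.3]}}

```text
time_s: 8.68
ee_pos: [547.6, -436.2, 60.1]
ee_rot: [179.9, -0.1, 11.0]
force: [-1.0, 1.2, 5.8]
gripper_width: 44.7
gripper_force: 30.0
```

Request:
{"fn": "apply_moves", "kwargs": {"delta_pos": [[0,0,-0.02],[0,0,-0.02],[0,0,-0.02]], "rot": [[0,0,0],[0,0,0],[0,0,0]], "hand": [0.3,0.3,0.3]}}

```text
time_s: 8.93
ee_pos: [547.6, -436.2, 60.0]
ee_rot: [179.9, -0.1, 11.0]
force: [-2.6, 2.8, 15.3]
gripper_width: 45.3
gripper_force: 30.0
```

Request:
{"fn": "apply_moves", "kwargs": {"delta_pos": [[0,0,-0.02],[0,0,-0.02],[0,0,-0.02]], "rot": [[0,0,0],[0,0,0],[0,0,0]], "hand": [0.3,0.3,0.3]}}

```text
time_s: 9.18
ee_pos: [547.7, -436.3, 59.9]
ee_rot: [179.8, -0.2, 11.0]
force: [-4.7, 4.5, 24.8]
gripper_width: 45.5
gripper_force: 30.0
```

Request:
{"fn": "apply_moves", "kwargs": {"delta_pos": [[0,0,0.05],[0,0,0.05],[0,0,0.05],[0,0,0.05],[0,0,0.05],[0,0,0.05]], "rot": [[0,0,0],[0,0,0],[0,0,0],[0,0,0],[0,0,0],[0,0,0]], "hand": [0.3,0.3,0.7,0.7,0.7,0.7]}}

```text
time_s: 9.68
ee_pos: [546.7, -435.7, 58.8]
ee_rot: [-179.9, 0.0, 11.0]
force: [-0.3, 1.0, 0.3]
gripper_width: 63.5
gripper_force: 0.0
```

Request:
{"fn": "apply_moves", "kwargs": {"delta_pos": [[0,0,0.3],[0,0,0.6],[0,0,0.835],[0,0,0.835]], "rot": [[0,0,0],[0,0,0],[0,0,0],[0,0,0]], "hand": [0.7,0.7,0.77,0.77]}}

```text
time_s: 10.02
ee_pos: [549.8, -438.2, 167.0]
ee_rot: [179.4, -0.5, 11.0]
force: [2.2, -0.8, 0.9]
gripper_width: 69.7
gripper_force: 0.0
```

Request:
{"fn": "apply_moves", "kwargs": {"delta_pos": [[0.3625,0.65,0],[0.3625,0.65,0],[0.3625,0.65,0],[0.3625,0.65,0]], "rot": [[0,0,0],[0,0,0],[0,0,0],[0,0,0]], "hand": [0.77,0.77,0.77,0.77]}}

```text
time_s: 10.35
ee_pos: [591.4, -355.2, 159.0]
ee_rot: [-179.9, 0.0, 11.2]
force: [-0.7, 0.0, -0.8]
gripper_width: 70.5
gripper_force: 0.0
```

Request:
{"fn": "apply_moves", "kwargs": {"delta_pos": [[0.3625,0.65,0],[0.3625,0.65,0],[0.3625,0.65,0],[0.3625,0.65,0],[0.3625,0.65,0],[0.3625,0.65,0]], "rot": [[0,0,0],[0,0,0],[0,0,0],[0,0,0],[0,0,0],[0,0,0]], "hand": [0.77,0.77,0.77,0.77,0.77,0.77]}}

```text
time_s: 10.85
ee_pos: [632.9, -281.7, 159.5]
ee_rot: [180.0, 0.1, 10.9]
force: [0.4, -0.0, -0.0]
gripper_width: 70.5
gripper_force: 0.0
```

Run:
```python
from h import *
f=wrist(); save(f,'w2'); print(f['pt'])
for q in ('jar_1_mid','jar_2_mid','jar_4_mid'):
  for r in spotter.landmark_of(f,q): print(q,round(r['score'],2),np.round(r['position']),np.round(wplane(f,r['position'],53)))
for X in((634,-280,106),(672,-189,106),(575,-177,106),(547,-436,110)): print(np.round(wproj(f,X)))
```

```text
[ 632.9432331  -281.6776975   159.47795015]
jar_4_mid 0.62 [163. 133.] [ 674. -184.   53.]
[253. 208.]
[148. 140.]
[126. 248.]
[390. 317.]
```

View pics/w2.png

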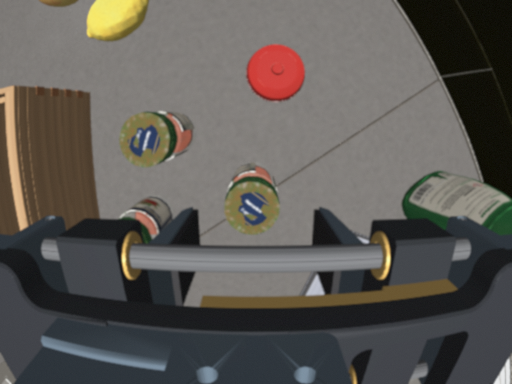

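The jar cap is at (252,205) against a predicted (253,208), so the grasp is centred.

Request:
{"fn": "apply_moves", "kwargs": {"delta_pos": [[0,0,-0.3],[0,0,-0.6],[0,0,-0.8],[0,0,-0.8],[0,0,-0.8],[0,0,-0.8],[0,0,-0.8],[0,0,-0.8],[0,0,-0.8],[0,0,-0.8]], "rot": [[0,0,0],[0,0,0],[0,0,0],[0,0,0],[0,0,0],[0,0,0],[0,0,0],[0,0,0],[0,0,0],[0,0,0]], "hand": [0.77,0.77,0.77,0.77,0.3,0.3,0.3,0.3,0.3,0.3], "newtons": 30}}

```text
time_s: 11.88
ee_pos: [635.1, -280.4, 66.1]
ee_rot: [179.9, -0.2, 11.0]
force: [-0.6, 0.9, 6.6]
gripper_width: 45.2
gripper_force: 29.8
```

Request:
{"fn": "apply_moves", "kwargs": {"delta_pos": [[0,0,0.2],[0,0,0.5],[0,0,0.75],[0,0,0.75],[0,0,0.75],[0,0,0.75],[0,0,0.75],[0,0,0.75],[0,0,0.75],[0,0,0.75]], "rot": [[0,0,0],[0,0,0],[0,0,0],[0,0,0],[0,0,0],[0,0,0],[0,0,0],[0,0,0],[0,0,0],[0,0,0]], "hand": [0.3,0.3,0.3,0.3,0.3,0.3,0.3,0.3,0.3,0.3]}}

```text
time_s: 12.72
ee_pos: [633.5, -279.7, 152.7]
ee_rot: [-179.9, 0.1, 11.0]
force: [-0.1, -0.5, -0.1]
gripper_width: 45.0
gripper_force: 29.8
```

```bash
python3 -c "
from h import *
weigh(5)"
```

```text
Fz -1.1 0.39 [ 633.9 -279.8  153.7] [-180.    0.   11.] 45.47948783477138 12.9667
```

Request:
{"fn": "apply_moves", "kwargs": {"delta_pos": [[-0.1,-0.1,0.3],[-0.617,-0.608,0.3],[-0.617,-0.608,0.3],[-0.617,-0.608,0.3],[-0.617,-0.608,0.3]], "rot": [[0,0,0],[0,0,0],[0,0,0],[0,0,0],[0,0,0]], "hand": [0.3,0.3,0.3,0.3,0.3]}}

```text
time_s: 13.38
ee_pos: [558.1, -354.6, 190.3]
ee_rot: [180.0, -0.0, 10.8]
force: [-0.2, 0.5, -0.3]
gripper_width: 45.0
gripper_force: 29.8
```

Request:
{"fn": "apply_moves", "kwargs": {"delta_pos": [[-0.617,-0.608,0],[-0.617,-0.608,0],[-0.617,-0.608,0],[-0.617,-0.608,0],[-0.617,-0.608,0],[-0.617,-0.608,0]], "rot": [[0,0,0],[0,0,0],[0,0,0],[0,0,0],[0,0,0],[0,0,0]], "hand": [0.3,0.3,0.3,0.3,0.3,0.3]}}

```text
time_s: 13.88
ee_pos: [487.0, -424.8, 189.7]
ee_rot: [-180.0, -0.1, 11.1]
force: [-0.6, -0.3, -1.6]
gripper_width: 44.9
gripper_force: 29.8
```

Run:
```python
from h import *
f=wrist(); save(f,'w3'); print(f['pt'])
r=spotter.trace(f,'refill_tray'); print(len(r),[ (x['score'],x['box']) for x in r])
for X in((547,-436,110),(547,-436,4),(486,-426,4)): print(np.round(wproj(f,X)))
```

```text
[ 487.00480008 -424.78671849  189.69534486]
1 [(0.79, [263.6, 151.6, 145.5, 147.1])]
[282. 135.]
[274. 131.]
[256. 178.]
```

View pics/w3.png

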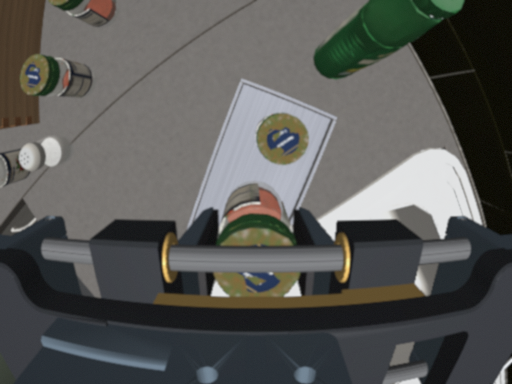

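The first jar stands upright on the tray (cap at (282,139)); slot T0 is free beneath.

Request:
{"fn": "apply_moves", "kwargs": {"delta_pos": [[0,0,-0.3],[0,0,-0.6],[0,0,-0.85],[0,0,-0.95],[0,0,-0.98],[0,0,-1.0],[0,0,-1.0],[0,0,-1.0]], "rot": [[0,0,0],[0,0,0],[0,0,0],[0,0,0],[0,0,0],[0,0,0],[0,0,0],[0,0,0]], "hand": [0.3,0.3,0.3,0.3,0.3,0.3,0.3,0.3]}}

```text
time_s: 14.65
ee_pos: [487.0, -426.6, 71.6]
ee_rot: [179.8, -0.1, 11.0]
force: [0.2, 0.3, -0.8]
gripper_width: 44.9
gripper_force: 29.9
```

Request:
{"fn": "apply_moves", "kwargs": {"delta_pos": [[0,0,-0.01],[0,0,-0.01],[0,0,-0.01],[0,0,-0.01],[0,0,-0.01],[0,0,-0.01],[0,0,-0.01]], "rot": [[0,0,0],[0,0,0],[0,0,0],[0,0,0],[0,0,0],[0,0,0],[0,0,0]], "hand": [0.3,0.3,0.65,0.65,0.65,0.65,0.65]}}

```text
time_s: 15.23
ee_pos: [485.8, -425.8, 68.7]
ee_rot: [180.0, -0.0, 11.0]
force: [0.7, 0.6, -0.1]
gripper_width: 59.4
gripper_force: 0.0
```

Request:
{"fn": "apply_moves", "kwargs": {"delta_pos": [[0,0,0.3],[0,0,0.6],[0,0,0.76],[0,0,0.76]], "rot": [[0,0,0],[0,0,0],[0,0,0],[0,0,0]], "hand": [0.65,0.65,0.77,0.77]}}

```text
time_s: 15.57
ee_pos: [488.1, -427.8, 165.6]
ee_rot: [179.5, -0.4, 11.0]
force: [0.6, -0.2, 0.1]
gripper_width: 68.9
gripper_force: 0.0
```

Request:
{"fn": "apply_moves", "kwargs": {"delta_pos": [[0.371,1.0,0],[0.371,1.0,0],[0.371,1.0,0],[0.371,1.0,0]], "rot": [[0,0,0],[0,0,0],[0,0,0],[0,0,0]], "hand": [0.77,0.77,0.77,0.77]}}

```text
time_s: 15.9
ee_pos: [531.4, -299.4, 158.8]
ee_rot: [-179.7, 0.0, 11.3]
force: [-0.2, 0.6, -0.4]
gripper_width: 70.2
gripper_force: 0.0
```

Request:
{"fn": "apply_moves", "kwargs": {"delta_pos": [[0.371,1.0,0],[0.371,1.0,0],[0.371,1.0,0],[0.371,1.0,0],[0.371,1.0,0],[0.371,1.0,0]], "rot": [[0,0,0],[0,0,0],[0,0,0],[0,0,0],[0,0,0],[0,0,0]], "hand": [0.77,0.77,0.77,0.77,0.77,0.77]}}

```text
time_s: 16.4
ee_pos: [574.4, -186.0, 159.1]
ee_rot: [180.0, 0.1, 11.1]
force: [-0.9, 0.1, -1.0]
gripper_width: 70.5
gripper_force: 0.0
```

Request:
{"fn": "apply_moves", "kwargs": {"delta_pos": [[0,0.075,0],[0,0.075,-0.3],[0,0.075,-0.6],[0,0.075,-0.8],[0,0.075,-0.8],[0,0.075,-0.8],[0,0.075,-0.8],[0,0.075,-0.8],[0,0.075,-0.8],[0,0.075,-0.8]], "rot": [[0,0,0],[0,0,0],[0,0,0],[0,0,0],[0,0,0],[0,0,0],[0,0,0],[0,0,0],[0,0,0],[0,0,0]], "hand": [0.77,0.77,0.77,0.77,0.77,0.3,0.3,0.3,0.3,0.3], "newtons": 30}}

```text
time_s: 17.23
ee_pos: [576.0, -177.1, 65.8]
ee_rot: [179.9, -0.2, 11.0]
force: [-0.6, 0.7, 4.4]
gripper_width: 46.5
gripper_force: 29.4
```

Request:
{"fn": "apply_moves", "kwargs": {"delta_pos": [[0,0,0],[0,0,0.2],[0,0,0.5],[0,0,0.75],[0,0,1.0],[0,0,1.0],[0,0,1.0],[0,0,1.0],[0,0,1.0],[0,0,1.0]], "rot": [[0,0,0],[0,0,0],[0,0,0],[0,0,0],[0,0,0],[0,0,0],[0,0,0],[0,0,0],[0,0,0],[0,0,0]], "hand": [0.3,0.3,0.3,0.3,0.3,0.3,0.3,0.3,0.3,0.3]}}

```text
time_s: 18.07
ee_pos: [573.7, -176.4, 181.4]
ee_rot: [-179.9, 0.2, 11.0]
force: [-0.5, -0.5, -3.1]
gripper_width: 44.7
gripper_force: 30.0
```

```bash
python3 -c "
from h import *
weigh(5)"
```

```text
Fz -2.94 0.38 [ 574.7 -176.7  183.2] [-1.8e+02  1.0e-01  1.1e+01] 44.46242322887564 18.3167
```

Request:
{"fn": "apply_moves", "kwargs": {"delta_pos": [[0,0,0.35],[0.1,0.2,0.45],[0.335,0.725,0.45],[0.335,0.725,0.45],[0.335,0.725,0.45]], "rot": [[0,0,0],[0,0,0],[0,0,0],[0,0,0],[0,0,0]], "hand": [0.3,0.3,0.3,0.3,0.3]}}

```text
time_s: 18.73
ee_pos: [617.1, -84.8, 237.9]
ee_rot: [-179.8, -0.2, 11.3]
force: [-0.5, 0.1, -3.4]
gripper_width: 45.0
gripper_force: 30.0
```

Request:
{"fn": "apply_moves", "kwargs": {"delta_pos": [[0.335,0.725,0],[0.335,0.725,0],[0.335,0.725,0],[0.335,0.725,0],[0.335,0.725,0],[0.335,0.725,0]], "rot": [[0,0,0],[0,0,0],[0,0,0],[0,0,0],[0,0,0],[0,0,0]], "hand": [0.3,0.3,0.3,0.3,0.3,0.3]}}

```text
time_s: 19.23
ee_pos: [654.7, -3.8, 237.5]
ee_rot: [179.9, 0.1, 11.0]
force: [0.6, -0.4, -2.7]
gripper_width: 44.8
gripper_force: 30.0
```

Run:
```python
from h import *
f=wrist(); save(f,'w4'); print(f['pt'],env.state()['force'],env.state()['gripper_force'])
for q,z in (('spice_box',0),('groove_mouth',120),('box_floor',8)):
  for r in spotter.landmark_of(f,q): print(q,round(r['score'],2),np.round(r['position']),np.round(wplane(f,r['position'],z)))
c,s=np.cos(np.radians(9.7)),np.sin(np.radians(9.7))
P=lambda x,y,z:np.round(wproj(f,(598+c*x-s*y,-12.5+s*x+c*y,z)))
im=f['pixels'][:,:,::-1].copy()
for a in((98,69,138),(98,-69,138),(88,57,8),(88,-57,8),(-67,69,138),(-67,-69,138),(58,0,8)):
    p=P(*a);print(a,p);cv2.circle(im,tuple(int(v) for v in p),3,(0,0,255),1)
cv2.imwrite('pics/w4m.png',im)
```

```text
[654.70454947  -3.82928929 237.52452004] [-0.57358591 -0.51326082 -3.11006891] 29.996607257053256
(98, 69, 138) [180. 151.]
(98, -69, 138) [329. 154.]
(88, 57, 8) [213. 148.]
(88, -57, 8) [297. 150.]
(-67, 69, 138) [189. 302.]
(-67, -69, 138) [314. 304.]
(58, 0, 8) [254. 170.]
```

View pics/w4m.png

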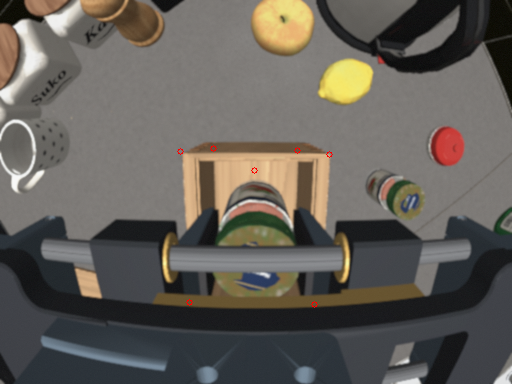

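Run:
```python
from h import *
f=wrist(); print(wplane(f,(183,154),138),wplane(f,(329,153),138))
```

```text
[680.61062288  69.09103812 138.        ] [707.2171417  -64.19640404 138.        ]
```

Request:
{"fn": "apply_moves", "kwargs": {"delta_pos": [[-0.017,0,-0.3],[-0.017,0,-0.6],[-0.017,0,-0.85],[-0.017,0,-1.0],[-0.017,0,-1.0],[-0.017,0,-1.0]], "rot": [[0,0,0],[0,0,0],[0,0,0],[0,0,0],[0,0,0],[0,0,0]], "hand": [0.3,0.3,0.3,0.3,0.3,0.3]}}

```text
time_s: 19.98
ee_pos: [652.8, -3.2, 117.4]
ee_rot: [-180.0, 0.1, 11.0]
force: [0.2, 0.8, -2.1]
gripper_width: 44.1
gripper_force: 30.0
```

Request:
{"fn": "apply_moves", "kwargs": {"delta_pos": [[0,0,-0.2],[0,0,-0.3],[0,0,-0.36],[0,0,-0.375],[0,0,-0.375],[0,0,-0.375]], "rot": [[0,0,0],[0,0,0],[0,0,0],[0,0,0],[0,0,0],[0,0,0]], "hand": [0.3,0.3,0.3,0.3,0.3,0.3]}}

```text
time_s: 20.48
ee_pos: [653.8, -2.8, 73.9]
ee_rot: [180.0, -0.1, 11.0]
force: [-0.4, 0.5, -1.1]
gripper_width: 44.8
gripper_force: 30.0
```

Request:
{"fn": "apply_moves", "kwargs": {"delta_pos": [[0,0,-0.005],[0,0,-0.005],[0,0,-0.005],[0,0,-0.005],[0,0,-0.005],[0,0,0.2],[0,0,0.5],[0,0,0.9],[0,0,1.0],[0,0,1.0]], "rot": [[0,0,0],[0,0,0],[0,0,0],[0,0,0],[0,0,0],[0,0,0],[0,0,0],[0,0,0],[0,0,0],[0,0,0]], "hand": [0.62,0.62,0.62,0.62,0.62,0.62,0.62,0.62,0.77,0.77]}}

```text
time_s: 21.32
ee_pos: [656.3, -2.8, 199.2]
ee_rot: [179.9, -0.7, 11.0]
force: [0.1, 0.0, 1.0]
gripper_width: 67.2
gripper_force: 0.0
```

```bash
python3 -c "
from h import *
weigh(3)
f=wrist();save(f,'w5')
for X in ((653,-3,114),(672,-189,106)):print(wproj(f,X))
"
```

```text
Fz -0.48 0.21 [652.5  -2.7 191.8] [-1.8e+02  1.0e-01  1.1e+01] 70.18332942586142 21.4667
[255.3513512  200.39289875]
[434.99026252 213.04582554]
```

View pics/w5.png

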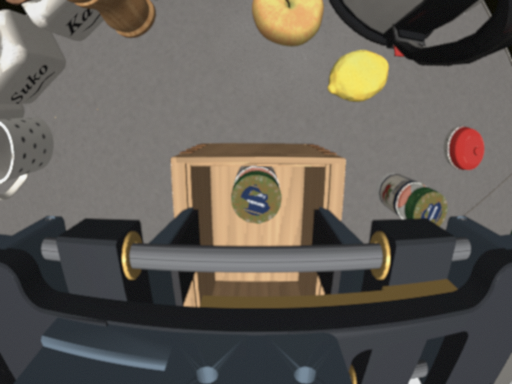

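Request:
{"fn": "apply_moves", "kwargs": {"delta_pos": [[0.08,-0.775,0],[0.08,-0.775,0],[0.08,-0.775,0],[0.08,-0.775,0]], "rot": [[0,0,0],[0,0,0],[0,0,0],[0,0,0]], "hand": [0.77,0.77,0.77,0.77]}}

```text
time_s: 21.85
ee_pos: [662.0, -98.7, 190.3]
ee_rot: [-180.0, 0.2, 10.8]
force: [-0.3, 0.6, 0.0]
gripper_width: 70.3
gripper_force: 0.0
```

Request:
{"fn": "apply_moves", "kwargs": {"delta_pos": [[0.08,-0.775,0],[0.08,-0.775,0],[0.08,-0.775,0],[0.08,-0.775,-0.25],[0.08,-0.775,-0.25],[0.08,-0.775,-0.25]], "rot": [[0,0,0],[0,0,0],[0,0,0],[0,0,0],[0,0,0],[0,0,0]], "hand": [0.77,0.77,0.77,0.77,0.77,0.77]}}

```text
time_s: 22.35
ee_pos: [670.8, -187.0, 160.1]
ee_rot: [-179.8, 0.3, 11.0]
force: [0.6, 0.6, 0.4]
gripper_width: 70.0
gripper_force: 0.0
```

Request:
{"fn": "apply_moves", "kwargs": {"delta_pos": [[0,0,-0.3],[0,0,-0.6],[0,0,-0.825],[0,0,-0.825],[0,0,-0.825],[0,0,-0.825],[0,0,-0.825],[0,0,-0.825],[0,0,-0.825],[0,0,-0.825]], "rot": [[0,0,0],[0,0,0],[0,0,0],[0,0,0],[0,0,0],[0,0,0],[0,0,0],[0,0,0],[0,0,0],[0,0,0]], "hand": [0.77,0.77,0.77,0.77,0.3,0.3,0.3,0.3,0.3,0.3], "newtons": 30}}

```text
time_s: 23.18
ee_pos: [673.9, -188.6, 66.6]
ee_rot: [179.9, -0.2, 11.0]
force: [-0.4, 1.9, 6.2]
gripper_width: 46.1
gripper_force: 29.6
```

Request:
{"fn": "apply_moves", "kwargs": {"delta_pos": [[0,0,0],[0,0,0.2],[0,0,0.5],[0,0,0.75],[0,0,1.0],[0,0,1.0],[0,0,1.0],[0,0,1.0],[0,0,1.0],[0,0,1.0]], "rot": [[0,0,0],[0,0,0],[0,0,0],[0,0,0],[0,0,0],[0,0,0],[0,0,0],[0,0,0],[0,0,0],[0,0,0]], "hand": [0.3,0.3,0.3,0.3,0.3,0.3,0.3,0.3,0.3,0.3]}}

```text
time_s: 24.02
ee_pos: [671.3, -188.5, 181.3]
ee_rot: [-179.9, 0.2, 11.0]
force: [0.2, -0.3, -2.4]
gripper_width: 44.8
gripper_force: 30.0
```

```bash
python3 -c "
from h import *
weigh(5)"
```

```text
Fz -2.41 0.32 [ 672.3 -188.7  183.2] [-1.8e+02  1.0e-01  1.1e+01] 45.045465341865246 24.2667
```

Request:
{"fn": "apply_moves", "kwargs": {"delta_pos": [[0,0,0.35],[-0.1,0.2,0.45],[-0.317,0.731,0.45],[-0.317,0.731,0.45],[-0.317,0.731,0.45]], "rot": [[0,0,0],[0,0,0],[0,0,0],[0,0,0],[0,0,0]], "hand": [0.3,0.3,0.3,0.3,0.3]}}

```text
time_s: 24.68
ee_pos: [632.3, -96.1, 238.9]
ee_rot: [-179.8, 0.0, 11.2]
force: [-0.7, -0.2, -1.7]
gripper_width: 44.7
gripper_force: 30.0
```

Request:
{"fn": "apply_moves", "kwargs": {"delta_pos": [[-0.317,0.731,0],[-0.317,0.731,0],[-0.317,0.731,0],[-0.317,0.731,0],[-0.317,0.731,0],[-0.317,0.731,0]], "rot": [[0,0,0],[0,0,0],[0,0,0],[0,0,0],[0,0,0],[0,0,0]], "hand": [0.3,0.3,0.3,0.3,0.3,0.3]}}

```text
time_s: 25.18
ee_pos: [597.0, -14.2, 237.9]
ee_rot: [179.9, -0.0, 11.0]
force: [-1.0, 0.5, -2.3]
gripper_width: 44.9
gripper_force: 30.0
```

Request:
{"fn": "apply_moves", "kwargs": {"delta_pos": [[0,0,-0.3],[0,0,-0.6],[0,0,-0.85],[0,0,-1.0],[0,0,-1.0],[0,0,-1.0]], "rot": [[0,0,0],[0,0,0],[0,0,0],[0,0,0],[0,0,0],[0,0,0]], "hand": [0.3,0.3,0.3,0.3,0.3,0.3]}}

```text
time_s: 25.68
ee_pos: [596.6, -14.5, 117.1]
ee_rot: [180.0, 0.1, 10.9]
force: [1.2, 0.1, -1.3]
gripper_width: 44.9
gripper_force: 30.0
```

Request:
{"fn": "apply_moves", "kwargs": {"delta_pos": [[0,0,-0.2],[0,0,-0.3],[0,0,-0.36],[0,0,-0.375],[0,0,-0.375],[0,0,-0.375]], "rot": [[0,0,0],[0,0,0],[0,0,0],[0,0,0],[0,0,0],[0,0,0]], "hand": [0.3,0.3,0.3,0.3,0.3,0.3]}}

```text
time_s: 26.18
ee_pos: [598.0, -13.6, 74.7]
ee_rot: [179.9, -0.2, 11.0]
force: [-0.2, -0.2, 1.7]
gripper_width: 44.8
gripper_force: 30.0
```

Request:
{"fn": "apply_moves", "kwargs": {"delta_pos": [[0,0,0],[0,0,0],[0,0,0],[0,0,0],[0,0,0],[0,0,0.2],[0,0,0.5],[0,0,0.9],[0,0,1.0],[0,0,1.0]], "rot": [[0,0,0],[0,0,0],[0,0,0],[0,0,0],[0,0,0],[0,0,0],[0,0,0],[0,0,0],[0,0,0],[0,0,0]], "hand": [0.62,0.62,0.62,0.62,0.62,0.62,0.62,0.62,0.7,0.7]}}

```text
time_s: 27.02
ee_pos: [599.4, -13.4, 198.6]
ee_rot: [179.8, -0.6, 11.0]
force: [-0.2, -0.1, 0.2]
gripper_width: 63.6
gripper_force: 0.0
```

Request:
{"fn": "apply_moves", "kwargs": {"delta_pos": [[-0.62,-0.252,0],[-0.62,-0.252,0],[-0.62,-0.252,0],[-0.62,-0.252,0]], "rot": [[0,0,0],[0,0,0],[0,0,0],[0,0,0]], "hand": [0.7,0.7,0.7,0.7]}}

```text
time_s: 27.35
ee_pos: [519.7, -43.9, 192.0]
ee_rot: [-180.0, 0.1, 10.9]
force: [0.4, 1.0, -0.2]
gripper_width: 63.8
gripper_force: 0.0
```

Request:
{"fn": "apply_moves", "kwargs": {"delta_pos": [[-0.62,-0.252,0],[-0.62,-0.252,0],[-0.62,-0.252,0],[-0.62,-0.252,0],[-0.62,-0.252,-0.25],[-0.62,-0.252,-0.25],[-0.62,-0.252,-0.25]], "rot": [[0,0,0],[0,0,0],[0,0,0],[0,0,0],[0,0,0],[0,0,0],[0,0,0]], "hand": [0.7,0.7,0.7,0.7,0.7,0.7,0.7]}}

```text
time_s: 27.93
ee_pos: [448.0, -73.3, 161.9]
ee_rot: [-179.9, 0.1, 11.0]
force: [0.2, -0.2, 0.1]
gripper_width: 63.8
gripper_force: 0.0
```

Run:
```python
from h import *
f=wrist();save(f,'w6'); print(f['pt'])
for X in ((447.5,-74,106),(476,-152,90)):print(wproj(f,X))
```

```text
[448.03772455 -73.29368074 161.88777266]
[255.66890986 209.14158186]
[350.35111012 188.70893254]
```

View pics/w6.png

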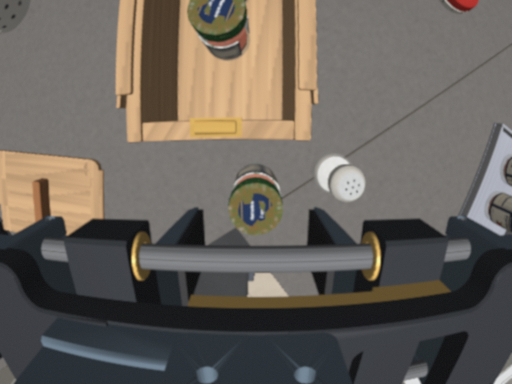

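Jar E is centred between the fingers (cap (257,206)) with the mill clear at (347,182); the roller shows at (215,127). Gripping.

Request:
{"fn": "apply_moves", "kwargs": {"delta_pos": [[0,0,-0.3],[0,0,-0.6],[0,0,-0.825],[0,0,-0.825],[0,0,-0.825],[0,0,-0.825],[0,0,-0.825],[0,0,-0.825],[0,0,-0.825],[0,0,-0.825]], "rot": [[0,0,0],[0,0,0],[0,0,0],[0,0,0],[0,0,0],[0,0,0],[0,0,0],[0,0,0],[0,0,0],[0,0,0]], "hand": [0.7,0.7,0.7,0.7,0.3,0.3,0.3,0.3,0.3,0.3], "newtons": 30}}

```text
time_s: 28.82
ee_pos: [449.5, -73.9, 65.8]
ee_rot: [179.9, -0.3, 11.0]
force: [0.3, 1.6, 6.4]
gripper_width: 44.2
gripper_force: 30.0
```

Request:
{"fn": "apply_moves", "kwargs": {"delta_pos": [[0,0,0],[0,0,0.2],[0,0,0.5],[0,0,0.75],[0,0,1.0],[0,0,1.0],[0,0,1.0],[0,0,1.0],[0,0,1.0],[0,0,1.0]], "rot": [[0,0,0],[0,0,0],[0,0,0],[0,0,0],[0,0,0],[0,0,0],[0,0,0],[0,0,0],[0,0,0],[0,0,0]], "hand": [0.3,0.3,0.3,0.3,0.3,0.3,0.3,0.3,0.3,0.3]}}

```text
time_s: 29.65
ee_pos: [446.3, -73.6, 182.1]
ee_rot: [-179.9, 0.2, 11.0]
force: [-0.4, 0.6, -2.9]
gripper_width: 44.7
gripper_force: 30.0
```

```bash
python3 -c "
from h import *
weigh(5)
f=wrist()
c=[wplane(f,p,117) for p in((128,141),(311,139))];print(c)"
```

```text
Fz -3.44 0.41 [447.3 -73.7 183.3] [-1.8e+02  1.0e-01  1.1e+01] 44.520666487176584 29.9
[array([481.29838486,  42.05545041, 117.        ]), array([ 509.64971114, -107.50223614,  117.        ])]
```

Request:
{"fn": "apply_moves", "kwargs": {"delta_pos": [[0,0,0.35],[0.1,0.05,0.45],[0.765,0.414,0.45],[0.765,0.414,0.45],[0.765,0.414,0.45],[0.765,0.414,0.45],[0.765,0.414,0.45],[0.765,0.414,0.45]], "rot": [[0,0,0],[0,0,0],[0,0,0],[0,0,0],[0,0,0],[0,0,0],[0,0,0],[0,0,0]], "hand": [0.3,0.3,0.3,0.3,0.3,0.3,0.3,0.3]}}

```text
time_s: 30.62
ee_pos: [538.2, -24.5, 237.4]
ee_rot: [180.0, 0.1, 11.0]
force: [-1.1, -0.7, -3.4]
gripper_width: 44.7
gripper_force: 30.0
```

Request:
{"fn": "apply_moves", "kwargs": {"delta_pos": [[0,0,-0.3],[0,0,-0.6],[0,0,-0.85],[0,0,-1.0],[0,0,-1.0],[0,0,-1.0]], "rot": [[0,0,0],[0,0,0],[0,0,0],[0,0,0],[0,0,0],[0,0,0]], "hand": [0.3,0.3,0.3,0.3,0.3,0.3]}}

```text
time_s: 31.12
ee_pos: [538.4, -24.7, 117.8]
ee_rot: [-180.0, 0.1, 11.0]
force: [0.6, -0.7, -1.9]
gripper_width: 44.2
gripper_force: 30.0
```

Request:
{"fn": "apply_moves", "kwargs": {"delta_pos": [[0,0,-0.2],[0,0,-0.3],[0,0,-0.36],[0,0,-0.375],[0,0,-0.375],[0,0,-0.375]], "rot": [[0,0,0],[0,0,0],[0,0,0],[0,0,0],[0,0,0],[0,0,0]], "hand": [0.3,0.3,0.3,0.3,0.3,0.3]}}

```text
time_s: 31.62
ee_pos: [540.4, -24.3, 74.3]
ee_rot: [179.9, -0.2, 11.0]
force: [-0.5, -0.5, -2.7]
gripper_width: 44.1
gripper_force: 30.0
```

```bash
python3 -c "
from h import *
f=wrist();f['pt']=np.array([448.04,-73.29,161.89]);f['Rt']=Ro.from_euler('xyz',[-179.9,.1,11],degrees=True).as_matrix()
for p,z in(((128,141),117),((311,139),117),((215,127),123),((121,107),138),((317,103),138),((38,205),33)):print(p,np.round(wplane(f,p,z),1))"
```

```text
(128, 141) [485.1  33.3 117. ]
(311, 139) [ 510.9 -102.8  117. ]
(215, 127) [506.3 -33.5 123. ]
(121, 107) [511.   33.1 138. ]
(317, 103) [535.7 -97.7 138. ]
(38, 205) [373.1 198.4  33. ]
```

Request:
{"fn": "apply_moves", "kwargs": {"delta_pos": [[0,0,-0.01],[0,0,-0.01],[0,0,-0.01],[0,0,-0.01],[0,0,-0.01],[0,0,-0.01],[0,0,0.2],[0,0,0.5],[0,0,0.9],[0,0,0.9]], "rot": [[0,0,0],[0,0,0],[0,0,0],[0,0,0],[0,0,0],[0,0,0],[0,0,0],[0,0,0],[0,0,0],[0,0,0]], "hand": [0.3,0.62,0.62,0.62,0.62,0.62,0.62,0.62,0.62,0.62]}}

```text
time_s: 32.5
ee_pos: [543.2, -24.3, 187.6]
ee_rot: [179.8, -0.7, 11.0]
force: [0.8, 0.8, 0.2]
gripper_width: 56.1
gripper_force: 0.0
```

Run:
```python
from h import *
f=wrist(); g=viewer.grab_frame('top'); save(g,'t3'); h=viewer.grab_frame('scene')
print(env.state()['ee_pos'],env.state()['time_s'])
for F,n in((g,'top'),(h,'scene')):
    t=spotter.trace(F,'lid_pull')
    for x in t[:2]: print(n,x['score'],x['mask'].sum(),fit(F,'lid',x['mask'],(384,194,np.radians(-85))))
    for r in spotter.landmark_of(F,'lid_pull'): print(r['score'],np.round(onplane(F,r['position'],21)))
t=spotter.trace(f,'lid_pull'); print([(x['score'],x['box']) for x in t])
i=cv2.imread('pics/t3.png')[100:310,150:420]; cv2.imwrite('pics/t3c.png',cv2.resize(i,None,fx=2.8,fy=2.8,interpolation=cv2.INTER_CUBIC))
```

```text
[539.38404976 -24.09613618 181.12722435] 32.65
top 0.71 2261 (array([370.90683765, 202.73967465, -86.09142669]), np.float64(0.9505197793684014))
0.89 [372. 208.  21.]
scene 0.73 1052 (array([373.09610886, 207.19274462, -85.57355487]), np.float64(0.8455101496405071))
0.84 [381. 212.  21.]
[(0.64, [62.2, 256.6, 60.6, 78.9])]
```

View pics/t3c.png

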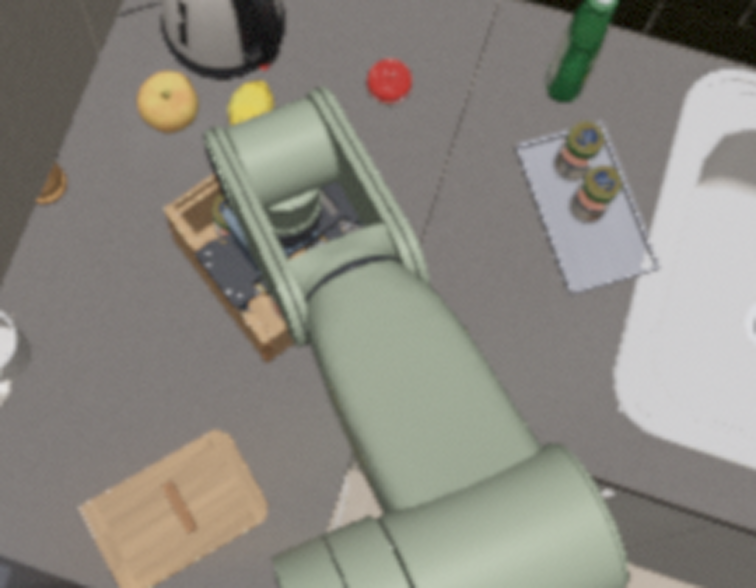

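Two jars stand on the tray (crop (580,150), (597,195)). The lid has been knocked to about (372,203), its nose (rounded) still toward -y. Going over it for a close look.

Request:
{"fn": "apply_moves", "kwargs": {"delta_pos": [[0,0,0.3],[-0.833,0.933,0.333],[-0.833,0.933,0.333],[-0.833,0.933,0.333],[-0.833,0.933,0.333],[-0.833,0.933,0.333]], "rot": [[0,0,0],[0,0,0],[0,0,0],[0,0,0],[0,0,0],[0,0,0]], "hand": [0.62,0.5,0.5,0.5,0.5,0.5]}}

```text
time_s: 33.4
ee_pos: [435.6, 90.3, 220.1]
ee_rot: [-179.9, 0.2, 11.2]
force: [-0.2, -0.5, 1.2]
gripper_width: 46.1
gripper_force: 0.0
```

Request:
{"fn": "apply_moves", "kwargs": {"delta_pos": [[-0.833,0.933,0.333],[-0.833,0.933,0.333],[-0.833,0.933,0.333],[-0.833,0.933,0.333],[-0.833,0.933,0.333],[-0.833,0.933,0.333],[-0.833,0.933,0.333],[-0.833,0.933,0.333]], "rot": [[0,0,-0.0815],[0,0,-0.0815],[0,0,-0.0815],[0,0,-0.0815],[0,0,-0.0815],[0,0,-0.0815],[0,0,-0.0815],[0,0,-0.0815]], "hand": [0.5,0.5,0.5,0.5,0.5,0.5,0.5,0.5]}}

```text
time_s: 34.07
ee_pos: [340.1, 198.9, 260.0]
ee_rot: [179.9, 0.1, 3.9]
force: [-0.1, -0.7, -0.6]
gripper_width: 45.7
gripper_force: 0.0
```

Run:
```python
from h import *
f=wrist(); save(f,'w7'); print(f['pt'],env.state()['ee_rot'],env.state()['time_s'])
for r in spotter.landmark_of(f,'lid_pull'): print(r['score'],np.round(r['position'],1),np.round(wplane(f,r['position'],21),1))
t=spotter.trace(f,'lid_pull')
m=t[0]['mask']; print(t[0]['score'],t[0]['box'])
c=max(cv2.findContours(m.astype(np.uint8),cv2.RETR_EXTERNAL,cv2.CHAIN_APPROX_NONE)[0],key=cv2.contourArea)[:,0]
W=np.array([wplane(f,p,9)[:2] for p in c],np.float32); r=cv2.minAreaRect(W); print(r)
```

```text
[340.08154917 198.91417788 259.98087384] [1.79938214e+02 6.61703388e-02 3.89178240e+00] 34.1167
0.8 [254.6 146.4] [372.5 201.7  21. ]
0.96 [253.4, 145.1, 140.1, 82.1]
((372.767578125, 209.3916778564453), (125.39664459228516, 198.38111877441406), 3.620560646057129)
```

View pics/w7.png

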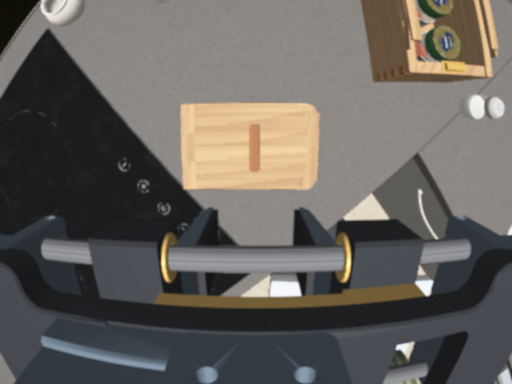

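The lid shows squarely at (253,145) with bar at (254,147), rounded nose to the right; fit size 125.4 x 198.4 matches. Gripping the bar at (373,202.5).

Request:
{"fn": "apply_moves", "kwargs": {"delta_pos": [[0.281,0.022,-0.3],[0.281,0.022,-0.6],[0.281,0.022,-0.833],[0.281,0.022,-0.833]], "rot": [[0,0,-0.0047],[0,0,-0.0047],[0,0,-0.0047],[0,0,-0.0047]], "hand": [0.5,0.5,0.5,0.5]}}

```text
time_s: 34.55
ee_pos: [370.0, 199.8, 155.5]
ee_rot: [179.7, 0.7, 3.5]
force: [-0.7, -0.4, -0.9]
gripper_width: 45.5
gripper_force: 0.0
```

Request:
{"fn": "apply_moves", "kwargs": {"delta_pos": [[0,0,-0.3],[0,0,-0.6],[0,0,-0.8],[0,0,-0.833],[0,0,-0.833],[0,0,-0.833]], "rot": [[0,0,0],[0,0,0],[0,0,0],[0,0,0],[0,0,0],[0,0,0]], "hand": [0.5,0.5,0.5,0.5,0.5,0.5]}}

```text
time_s: 35.05
ee_pos: [374.8, 203.1, 62.5]
ee_rot: [-179.9, -0.2, 3.6]
force: [0.1, 0.5, 0.6]
gripper_width: 45.3
gripper_force: 0.0
```

Request:
{"fn": "apply_moves", "kwargs": {"delta_pos": [[0,0,-0.15],[0,0,-0.28],[0,0,-0.36],[0,0,-0.395],[0,0,-0.395],[0,0,-0.395]], "rot": [[0,0,0],[0,0,0],[0,0,0],[0,0,0],[0,0,0],[0,0,0]], "hand": [0.5,0.5,0.5,0.5,0.5,0.5]}}

```text
time_s: 35.55
ee_pos: [374.4, 203.1, 14.7]
ee_rot: [-179.9, -0.2, 3.6]
force: [0.3, 0.5, -0.3]
gripper_width: 45.8
gripper_force: 0.0
```

Request:
{"fn": "apply_moves", "kwargs": {"delta_pos": [[0,0,0],[0,0,0],[0,0,0],[0,0,0],[0,0,0],[0,0,0],[0,0,0],[0,0,0],[0,0,0],[0,0,0]], "rot": [[0,0,0],[0,0,0],[0,0,0],[0,0,0],[0,0,0],[0,0,0],[0,0,0],[0,0,0],[0,0,0],[0,0,0]], "hand": [0.05,0.05,0.05,0.05,0.05,0.05,0.05,0.05,0.05,0.05], "newtons": 50}}

```text
time_s: 36.38
ee_pos: [373.2, 202.5, 13.6]
ee_rot: [-180.0, -0.0, 3.6]
force: [-0.5, -0.0, 4.4]
gripper_width: 13.4
gripper_force: 50.0
```

Request:
{"fn": "apply_moves", "kwargs": {"delta_pos": [[0,0,0.05],[0,0,0.15],[0,0,0.35],[0,0,0.6],[0,0,0.85],[0,0,1.0],[0,0,1.0],[0,0,1.0]], "rot": [[0,0,0],[0,0,0],[0,0,0],[0,0,0],[0,0,0],[0,0,0],[0,0,0],[0,0,0]], "hand": [0.05,0.05,0.05,0.05,0.05,0.05,0.05,0.05], "newtons": 60}}

```text
time_s: 37.05
ee_pos: [373.2, 202.5, 133.7]
ee_rot: [-180.0, -0.1, 3.6]
force: [0.0, 0.6, -2.5]
gripper_width: 13.4
gripper_force: 60.0
```

Run:
```python
from h import *
weigh(3); print(env.state()['gripper_force'])
f=wrist()
def est(pos,rot,L,z,off):
    f['pt']=np.array(pos);f['Rt']=Ro.from_euler('xyz',rot,degrees=True).as_matrix()
    l,r=[wplane(f,p,z)[:2] for p in L]; d=r-l; a=np.arctan2(d[0],-d[1]); m=(l+r)/2
    print(np.round(m-off*np.array([np.cos(a),np.sin(a)]),1),round(np.degrees(a),1),round(np.linalg.norm(d),1))
est((652.5,-2.7,191.8),(180,.1,11),((172,156),(345,157)),138,98)
est((654.7,-3.8,237.5),(179.9,.1,11),((183,154),(329,153)),138,98)
est((448.04,-73.29,161.89),(-179.9,.1,11),((128,141),(311,139)),117,-102)
est((448.04,-73.29,161.89),(-179.9,.1,11),((121,107),(317,103)),138,-67)
w=cv2.imread('pics/w5.png'); cv2.imwrite('pics/q.png',np.hstack([cv2.resize(w[135:205,150:370],None,fx=3.4,fy=3.4)]))
```

```text
Fz -1.7 0.65 [371.8 201.8 131.8] [179.9   0.2   3.6] 13.609162347663295 37.2
59.99940812587738
[598.6 -15.6] 10.7 134.8
[597.6 -16.6] 11.4 135.6
[598.3 -15.7] 10.7 138.5
[589.3 -19.8] 10.7 133.1
```

View pics/q.png

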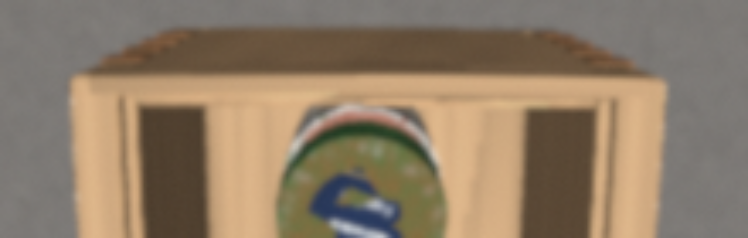

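Request:
{"fn": "apply_moves", "kwargs": {"delta_pos": [[0.161,-0.2,0.26],[0.161,-0.4,0.26],[0.161,-0.695,0.26],[0.161,-0.695,0.26],[0.161,-0.695,0.26],[0.161,-0.695,0.26],[0.161,-0.695,0.26],[0.161,-0.695,0.26]], "rot": [[0,0,0.08],[0,0,0.16],[0,0,0.24],[0,0,0.32],[0,0,0.4],[0,0,0.48],[0,0,0.56],[0,0,0.56]], "hand": [0.05,0.05,0.05,0.05,0.05,0.05,0.05,0.05]}}

```text
time_s: 37.92
ee_pos: [391.7, 118.7, 163.4]
ee_rot: [-179.9, 0.1, 51.8]
force: [0.7, 0.6, -2.2]
gripper_width: 14.0
gripper_force: 60.0
```

Request:
{"fn": "apply_moves", "kwargs": {"delta_pos": [[0.161,-0.2,0],[0.161,-0.4,0],[0.161,-0.695,0],[0.161,-0.695,0],[0.161,-0.695,0],[0.161,-0.695,0],[0.161,-0.695,0],[0.161,-0.695,0],[0.161,-0.695,0]], "rot": [[0,0,0.08],[0,0,0.16],[0,0,0.24],[0,0,0.32],[0,0,0.4],[0,0,0.48],[0,0,0.571],[0,0,0.571],[0,0,0.571]], "hand": [0.05,0.05,0.05,0.05,0.05,0.05,0.05,0.05,0.05]}}

```text
time_s: 38.67
ee_pos: [411.4, 35.7, 164.0]
ee_rot: [-179.9, -0.0, 100.6]
force: [-0.4, 0.3, -1.8]
gripper_width: 13.9
gripper_force: 60.0
```

Request:
{"fn": "apply_moves", "kwargs": {"delta_pos": [[0.161,-0.2,0],[0.161,-0.4,0],[0.161,-0.6,0],[0.161,-0.696,0],[0.161,-0.696,0],[0.161,-0.696,0],[0.161,-0.696,0]], "rot": [[0,0,0],[0,0,0],[0,0,0],[0,0,0],[0,0,0],[0,0,0],[0,0,0]], "hand": [0.05,0.05,0.05,0.05,0.05,0.05,0.05]}}

```text
time_s: 39.25
ee_pos: [430.9, -47.2, 164.4]
ee_rot: [-180.0, -0.0, 100.7]
force: [-0.6, -0.1, -2.6]
gripper_width: 14.0
gripper_force: 60.0
```

Run:
```python
from h import *
weigh(2); s=env.state(); print(s['gripper_force'])
f=wrist(); save(f,'w8'); g=viewer.grab_frame('top'); save(g,'t4'); h=viewer.grab_frame('scene'); save(h,'s4')
a=np.radians(10.8);P=lambda x,y,z:(598.2+np.cos(a)*x-np.sin(a)*y,-16+np.sin(a)*x+np.cos(a)*y,z)
ims=[]
for F,n,pj,cr in((f,'w8',wproj,(0,384,0,512)),(g,'t4',proj,(150,270,180,340)),(h,'s4',proj,(140,260,170,330))):
    im=cv2.resize(cv2.imread(f'pics/{n}.png'),None,fx=3,fy=3,interpolation=cv2.INTER_CUBIC)
    for q in((-102,69,117),(-102,-69,117),(-67,69,138),(-67,-69,138),(-93,0,123)):
        u=pj(F,P(*q)); cv2.circle(im,(int(u[0]*3+1),int(u[1]*3+1)),4,(0,0,255),1)
    for q in((-77,62.5,-170),(-77,-62.5,-170),(-276,62.5,-170),(-276,-62.5,-170)):
        u=pj(F,P(q[0],q[1],165+7.4-12)); cv2.circle(im,(int(u[0]*3+1),int(u[1]*3+1)),4,(255,0,0),1)
    im=im[cr[0]*3:cr[1]*3,cr[2]*3:cr[3]*3]; ims.append(im)
cv2.imwrite('pics/c1.png',cv2.resize(ims[0],(512,384)))
cv2.imwrite('pics/c2.png',cv2.resize(np.hstack(ims[1:]),(800,300)))
```

```text
Fz -1.77 0.16 [431.  -47.  164.5] [-180.    -0.   100.8] 13.491262329956179 39.35
59.999520778656006
```

View pics/c1.png

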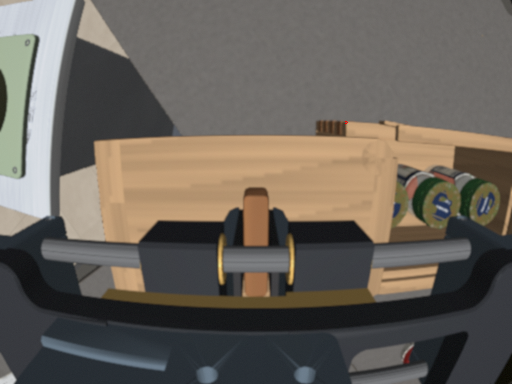

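View pics/c2.png

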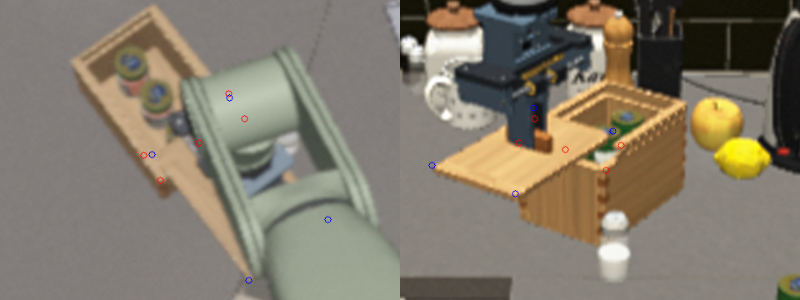

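Lid is level and aligned with the grooves as predicted. Lowering the nose onto the ledges just before the mouth.

Request:
{"fn": "apply_moves", "kwargs": {"delta_pos": [[0,0,-0.08],[0,0,-0.16],[0,0,-0.2],[0,0,-0.22],[0,0,-0.235],[0,0,-0.245],[0,0,-0.25],[0,0,-0.25],[0,0,-0.25]], "rot": [[0,0,0],[0,0,0],[0,0,0],[0,0,0],[0,0,0],[0,0,0],[0,0,0],[0,0,0],[0,0,0]], "hand": [0.05,0.05,0.05,0.05,0.05,0.05,0.05,0.05,0.05]}}

```text
time_s: 40.25
ee_pos: [431.4, -47.8, 135.0]
ee_rot: [179.9, 0.0, 100.8]
force: [-0.5, -0.5, 0.6]
gripper_width: 13.6
gripper_force: 60.0
```

```bash
cat >> h.py <<'E'
def st():
    a=[]
    for i in range(3): viewer.grab_frame('wrist'); s=env.state(); a.append(np.r_[s['force'],s['torque']])
    print('F/T',np.round(np.mean(a,0),2),'pos',np.round(s['ee_pos'],1),np.round(s['ee_rot'],1),round(s['gripper_width'],1),round(s['gripper_force'],1),round(s['time_s'],1))
    al=np.radians(10.8); d=np.array(s['ee_pos'])[:2]-[598.2,-16]; print('box x,y',np.round([d@[np.cos(al),np.sin(al)],d@[-np.sin(al),np.cos(al)]],1))
E
python3 -c "
from h import *
st()"
```

```text
F/T [-0.16  1.07  0.87  0.25 -0.1   0.1 ] pos [431.4 -47.8 134.9] [179.9   0.  100.8] 13.5 60.0 40.4
box x,y [-169.8    0. ]
```

Request:
{"fn": "apply_moves", "kwargs": {"delta_pos": [[0.025,0.005,-0.004],[0.05,0.01,-0.004],[0.075,0.0145,-0.004],[0.1,0.019,-0.004],[0.13,0.025,-0.004],[0.164,0.031,-0.004],[0.164,0.031,-0.004],[0.164,0.031,-0.004]], "rot": [[0,0,0],[0,0,0],[0,0,0],[0,0,0],[0,0,0],[0,0,0],[0,0,0],[0,0,0]], "hand": [0.05,0.05,0.05,0.05,0.05,0.05,0.05,0.05]}}

```text
time_s: 41.07
ee_pos: [452.1, -44.0, 134.3]
ee_rot: [179.9, 0.0, 100.8]
force: [1.2, 0.5, 1.8]
gripper_width: 14.0
gripper_force: 60.0
```

```bash
python3 -c "
from h import *
st()"
```

```text
F/T [ 2.11  0.66  1.58  0.14 -0.57  0.03] pos [451.7 -44.1 134.4] [179.9   0.  100.8] 13.6 60.0 41.2
box x,y [-149.1   -0.2]
```

Request:
{"fn": "apply_moves", "kwargs": {"delta_pos": [[0.05,0.01,0],[0.1,0.019,0],[0.15,0.029,0],[0.2,0.038,0],[0.25,0.048,0],[0.3,0.057,0],[0.35,0.067,0],[0.4,0.076,0],[0.4,0.076,0],[0.4,0.076,0]], "rot": [[0,0,0],[0,0,0],[0,0,0],[0,0,0],[0,0,0],[0,0,0],[0,0,0],[0,0,0],[0,0,0],[0,0,0]], "hand": [0.05,0.05,0.05,0.05,0.05,0.05,0.05,0.05,0.05,0.05]}}

```text
time_s: 42.05
ee_pos: [498.8, -33.8, 133.9]
ee_rot: [-179.9, -0.1, 100.8]
force: [-1.2, 4.5, 2.1]
gripper_width: 13.8
gripper_force: 60.0
```

```bash
python3 -c "
from h import *
st()"
```

```text
F/T [-2.52  4.4   2.2   0.99  0.28  0.14] pos [498.8 -33.8 133.8] [-1.800e+02 -1.000e-01  1.008e+02] 13.5 60.0 42.2
box x,y [-101.     1.1]
```

Request:
{"fn": "apply_moves", "kwargs": {"delta_pos": [[-0.004,0.0205,0],[0.05,0.03,0],[0.1,0.04,0],[0.15,0.049,0],[0.2,0.059,0],[0.25,0.068,0],[0.3,0.078,0],[0.35,0.087,0],[0.4,0.097,0],[0.4,0.097,0]], "rot": [[0,0,0],[0,0,0],[0,0,0],[0,0,0],[0,0,0],[0,0,0],[0,0,0],[0,0,0],[0,0,0],[0,0,0]], "hand": [0.05,0.05,0.05,0.05,0.05,0.05,0.05,0.05,0.05,0.05]}}

```text
time_s: 43.03
ee_pos: [548.7, -23.1, 134.2]
ee_rot: [179.9, 0.0, 100.8]
force: [1.2, -0.0, 1.9]
gripper_width: 13.6
gripper_force: 60.0
```

```bash
python3 -c "
from h import *
st()"
```

```text
F/T [ 1.39  0.45  2.03  0.06 -0.3  -0.02] pos [548.1 -23.2 134.5] [179.8   0.  100.8] 13.5 60.0 43.2
box x,y [-50.6   2.3]
```

Request:
{"fn": "apply_moves", "kwargs": {"delta_pos": [[0.05,0.01,0],[0.1,0.019,0],[0.15,0.029,0],[0.2,0.038,0],[0.25,0.048,0],[0.3,0.057,0],[0.3,0.057,0],[0.3,0.057,0]], "rot": [[0,0,0],[0,0,0],[0,0,0],[0,0,0],[0,0,0],[0,0,0],[0,0,0],[0,0,0]], "hand": [0.05,0.05,0.05,0.05,0.05,0.05,0.05,0.05]}}

```text
time_s: 43.85
ee_pos: [584.4, -16.2, 134.3]
ee_rot: [179.8, 0.0, 100.8]
force: [1.9, 1.2, 1.2]
gripper_width: 13.7
gripper_force: 60.0
```

```bash
python3 -c "
from h import *
st()"
```

```text
F/T [ 1.43  0.33  1.58  0.03 -0.18  0.01] pos [583.5 -16.4 134.5] [179.9   0.  100.8] 13.5 60.0 44.0
box x,y [-14.5   2.3]
```

Now the last stretch, in small steps.

Request:
{"fn": "apply_moves", "kwargs": {"delta_pos": [[0.02,0.004,0],[0.04,0.008,0],[0.06,0.0115,0],[0.08,0.015,0],[0.1,0.019,0],[0.1,0.019,0]], "rot": [[0,0,0],[0,0,0],[0,0,0],[0,0,0],[0,0,0],[0,0,0]], "hand": [0.05,0.05,0.05,0.05,0.05,0.05]}}

```text
time_s: 44.5
ee_pos: [595.8, -14.1, 133.8]
ee_rot: [179.9, 0.0, 100.8]
force: [-0.1, 0.5, -1.9]
gripper_width: 13.8
gripper_force: 60.0
```

Request:
{"fn": "apply_moves", "kwargs": {"delta_pos": [[0.008,0.0015,0],[0.016,0.003,0],[0.024,0.0045,0],[0.033,0.006,0],[0.033,0.006,0]], "rot": [[0,0,0],[0,0,0],[0,0,0],[0,0,0],[0,0,0]], "hand": [0.05,0.05,0.05,0.05,0.05]}}

```text
time_s: 44.92
ee_pos: [596.6, -13.8, 133.9]
ee_rot: [-179.7, -0.0, 100.8]
force: [-5.2, -0.7, 1.1]
gripper_width: 13.5
gripper_force: 60.0
```

```bash
python3 -c "
from h import *
st()"
```

```text
F/T [-5.66 -0.94  1.44 -0.14  0.75 -0.09] pos [596.6 -13.8 133.9] [-179.7   -0.   100.8] 13.6 60.0 45.1
box x,y [-1.1  2.5]
```

Request:
{"fn": "apply_moves", "kwargs": {"delta_pos": [[0.008,0.0015,0],[0.016,0.003,0],[0.024,0.0045,0],[0.033,0.006,0],[0.033,0.006,0]], "rot": [[0,0,0],[0,0,0],[0,0,0],[0,0,0],[0,0,0]], "hand": [0.05,0.05,0.05,0.05,0.05]}}

```text
time_s: 45.48
ee_pos: [596.6, -13.7, 134.1]
ee_rot: [-179.2, -0.1, 100.8]
force: [-15.2, -2.9, 8.9]
gripper_width: 13.7
gripper_force: 60.1
```

```bash
python3 -c "
from h import *
st()"
```

```text
F/T [-15.67  -3.04   8.67  -0.49   2.15  -0.11] pos [596.7 -13.7 134.1] [-1.793e+02 -1.000e-01  1.008e+02] 14.0 60.1 45.6
box x,y [-1.1  2.5]
```

Solid stop at 16 N with no further travel, after the roller's snap at the end: the lid is home. Easing off, releasing and retreating.

Request:
{"fn": "apply_moves", "kwargs": {"delta_pos": [[-0.02,-0.004,0],[-0.04,-0.008,0],[-0.04,-0.008,0],[-0.04,-0.008,0],[-0.04,-0.008,0],[-0.04,-0.008,0],[-0.04,-0.008,0],[-0.04,-0.008,0]], "rot": [[0,0,0],[0,0,0],[0,0,0],[0,0,0],[0,0,0],[0,0,0],[0,0,0],[0,0,0]], "hand": [0.05,0.05,0.05,0.4,0.4,0.4,0.4,0.4]}}

```text
time_s: 46.3
ee_pos: [598.5, -13.7, 134.3]
ee_rot: [179.9, 0.0, 100.8]
force: [0.3, 0.5, 0.3]
gripper_width: 36.4
gripper_force: 0.0
```

Request:
{"fn": "apply_moves", "kwargs": {"delta_pos": [[0,0,0.1],[0,0,0.3],[0,0,0.6],[0,0,1.0],[0,0,1.0],[0,0,1.0]], "rot": [[0,0,0],[0,0,0],[0,0,0],[0,0,0],[0,0,0],[0,0,0]], "hand": [0.4,0.4,0.4,0.4,0.4,0.4]}}

```text
time_s: 46.8
ee_pos: [600.0, -13.8, 258.1]
ee_rot: [179.5, 0.1, 100.8]
force: [-0.4, -0.4, -0.6]
gripper_width: 36.3
gripper_force: 0.0
```

Request:
{"fn": "apply_moves", "kwargs": {"delta_pos": [[-0.8,0,0.4],[-0.8,0,0.4],[-0.8,0,0.4],[-0.8,0,0.4],[-0.8,0,0.4],[-0.8,0,0.4]], "rot": [[0,0,-0.4],[0,0,-0.4],[0,0,-0.4],[0,0,-0.4],[0,0,-0.4],[0,0,-0.4]], "hand": [0.4,0.4,0.4,0.4,0.4,0.4]}}

```text
time_s: 47.3
ee_pos: [501.0, -13.7, 301.0]
ee_rot: [-179.9, 0.0, 66.3]
force: [0.1, -0.2, -0.0]
gripper_width: 36.2
gripper_force: 0.0
```

Request:
{"fn": "apply_moves", "kwargs": {"delta_pos": [[-0.5,0,0],[-0.5,0,0],[-0.5,0,0],[-0.5,0,0],[-0.5,0,0],[-0.5,0,0],[-0.5,0,0],[-0.5,0,0]], "rot": [[0,0,-0.647],[0,0,-0.647],[0,0,-0.647],[0,0,-0.647],[0,0,-0.647],[0,0,-0.647],[0,0,-0.647],[0,0,-0.647]], "hand": [0.4,0.4,0.4,0.4,0.4,0.4,0.4,0.4]}}

```text
time_s: 47.97
ee_pos: [441.6, -13.7, 300.6]
ee_rot: [-180.0, 0.2, 10.7]
force: [0.1, -0.4, -0.6]
gripper_width: 36.5
gripper_force: 0.0
```

Run:
```python
from h import *
st(); f=wrist(); save(f,'w9'); g=viewer.grab_frame('top'); h=viewer.grab_frame('scene')
for n,F,fn in(('w',f,wplane),('top',g,onplane),('scene',h,onplane)):
    for q,z in(('lid_pull',141),('groove_mouth',120),('spice_box',0)):
        for r in spotter.landmark_of(F,q)[:2]: print(n,q,r['score'],np.round(r['position']),np.round(fn(F,r['position'],z),1))
t=spotter.trace(f,'lid_pull')
if t:
    m=t[0]['mask'].astype(np.uint8); c=max(cv2.findContours(m,cv2.RETR_EXTERNAL,cv2.CHAIN_APPROX_NONE)[0],key=cv2.contourArea)[:,0]
    print(cv2.minAreaRect(np.array([wplane(f,p,129)[:2] for p in c],np.float32)))
for F in(g,h):
  for r in spotter.landmark_of(F,'jar_3_mid'): print('jar',r['score'],np.round(onplane(F,r['position'],57)))
```

```text
F/T [ 0.28  0.25 -0.5   0.03  0.02 -0.03] pos [441.6 -13.7 300.9] [-1.80e+02  1.00e-01  1.11e+01] 36.5 0.0 48.1
box x,y [-153.4   31.6]
w lid_pull 0.78 [285.  48.] [596.  -16.7 141. ]
w groove_mouth 0.25 [467. 184.] [ 495.1 -318.   120. ]
top lid_pull 0.85 [245. 185.] [589.5 -23.4 141. ]
top spice_box 0.7 [242. 198.] [595.2  -6.6   0. ]
scene lid_pull 0.68 [255. 181.] [627.2  -1.5 141. ]
scene lid_pull 0.67 [239. 197.] [502.5 -54.6 141. ]
scene groove_mouth 0.66 [240. 197.] [535.  -22.2 120. ]
scene spice_box 0.62 [251. 223.] [590.  -19.9   0. ]
((578.9689331054688, -20.518775939941406), (173.03997802734375, 123.56531524658203), 10.981919288635254)
jar 0.17 [ 542. -433.   57.]
```

```bash
python3 -c "
from h import *
print(env.job_done())"
```

```text
the job is handed in; nothing more can be done
None
```

Job handed in, no verdict returned: the three full jars are in the box, the two empties are upright on the tray, and the lid is home against its end stop (rigid at 16 N, tail measured at box x −106 mm).

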